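Feed a carton into the bench bander with a push stick

TASK

Load the cream carton into the banding machine: take the wooden push stick from its blue cradle and, with the stick's V nose on the carton's outer rear corner, slide the carton along the metal fence and through the arch, keeping it pressed lightly but flat against the fence, until it has pushed the orange start plate in and the spring dog in the bed has come up behind it and holds it there. Push gently, so that neither the carton nor the plate is crushed, touch the carton only with the stick, and leave the other goods alone. Then lay the stick back in its cradle the way it lay.

Things in the scene. Friction and masses are not known exactly. Their poses are not given: they have to be found in the camera images.
- bander: Bench banding machine, fixed. Origin on the table, below the arch's middle, on the fence's nominal line; x = feed direction, y = towards the fence. Steel bed, top 20 mm above the table, x -295 to 125, y -125 to 40 mm. Grey arch over it at x -18 to 18, opening from y = -105 to the fence, 94 mm high, its top at z = 130. White housing and band reel behind the fence, up to z = 155 mm.
- fence: Slotted feet of the fence, fixed. Origin at bed height 110 mm past the arch's middle; x = feed, y = away from the carton. The aluminium rail on them, top 37 mm above the bed, lies along x from -375 to 0 mm, then a bevelled lead-in. It is clamped by eye: its face stands anywhere from y = -22 to +8 mm, which no reading tells: feel it. A side press of 3 to 8 N is right, 18 N crushes the carton.
- start_plate (a joint): Orange spring plate past the arch, pushed in along the feed by the carton's leading end, m: 0 = out, 0.011 = at its solid stop. Face 50 mm wide, 34 mm tall, at bander x = 49 mm when out, centred on y = -34 mm. Pushes back with 2 N when out, 4.4 N at the stop. Stays at about 0.006 once the dog holds the carton.
- dog (a joint): Spring anti-return dog: steel pawl 14 mm wide in a bed slot at bander y -31 to -17 mm, hinged upstream, rad: 0 = up (tip 7 mm above the bed), about 0.15 = held down flush by the carton over it. Its catching face is at bander x = -55 mm; it springs up once the carton's rear end is past that. From there the carton can go 5 mm more until the plate is at its stop.
- carton_mid (a point): Centre of the cream printed carton, closed, filled, loose on the bed upstream, off the fence and askew. 65 mm wide (x), 110 mm long (y), 42 mm tall (looks up to 48), about 0.45 kg (varies). Its y points along the feed (leading end at +55 mm), its x away from the fence (fence side at -32.5, outer side at +32.5 mm), z up. It slides on the bed with 2 to 5 N.
- carton: The same carton; origin at the centre of its underside, same axes.
- carton_lead (a point): Fence-side vertical edge of the carton's leading end, half-way up. Carton axes.
- carton_tail (a point): Fence-side vertical edge of the carton's rear end, half-way up. Carton axes.
- carton_corner (a point): Outer rear vertical edge of the carton (away from the fence), half-way up: the stick's V nose goes here, so that one push acts both forward and towards the fence. Carton axes.
- stick_grip (a point): Middle of the push stick's grip, 30 mm above the stick's underside. Plywood, 15 mm thick, standing on edge; grip 50 mm tall, from 65 mm behind this point to 35 mm ahead; grasp across the 15 mm, from above. x along the stick towards its nose, z up. 0.16 kg, centre of mass about 30 mm ahead.
- stick: The same push stick; origin on its underside below the grip point, same axes.
- stick_notch (a point): Bottom of the black rubber V at the stick's nose, half-way up the nose: 125 mm ahead of the grip point and 17 mm lower (nose 26 mm tall, underside level with the stick's). The V opens forward by 94 degrees, legs 22 mm long and 5 mm thick, nose 40 mm wide. Stick axes. At 45 degrees to the feed, pointing forward and to the fence, it fits the carton's corner.
- cradle: Blue cradle, fixed on the table: base 160 x 60 mm, two yokes 10 mm thick at x = -45 and +75 mm, slots 23 mm wide, flared to about 45 mm at the top (64 mm tall), slot floors at z = 30 mm. Origin on the table below the stick's grip, x along the stick towards its nose. The stick's origin lies at (0, 0, 30 mm) when put away.
- red_gift: Red gift carton, 71 x 71 x 104 mm, loose; to be left alone. Origin under its centre.
- blue_gift: Blue gift carton, 61 x 73 x 88 mm, loose; to be left alone. Origin under its centre.

How it is judged:
On the way, in this order (a step that is already met when the one before it is completed fails the run):
1. the push stick is lifted out of its cradle (z of stick in the frame of cradle above 0.045 m), for 0.1 s.
2. before the arch, the carton lies along the fence and is pressed on it by the stick (contact force between carton and fence above 1.5 N and contact force between stick and carton above 0.5 N and angle between the y axis of carton and the x axis of fence, either way round below 0.03 rad and x of carton_lead in the frame of fence below -0.14 m), for 0.3 s.
3. inside the arch, the carton still lies along the fence and is pressed on it by the stick (contact force between carton and fence above 1.5 N and contact force between stick and carton above 0.5 N and angle between the y axis of carton and the x axis of fence, either way round below 0.03 rad and x of carton_lead in the frame of fence between -0.12 and -0.06 m), for 0.4 s.
4. the carton is home: start plate pushed in, the dog up behind the carton, the carton against the fence (value of joint start_plate above 0.0035 m and value of joint dog below 0.05 rad and y of carton_mid in the frame of fence above -0.058 m and angle between the y axis of carton and the x axis of fence, either way round below 0.03 rad and x of carton_lead in the frame of fence above -0.06 m), for 0.2 s.
At the end, for the whole second after the job is handed in: Carton home: start plate in by over 3.5 mm, dog up behind it (under 0.05 rad), square to the fence within 0.03 rad, its middle within 58 mm of the nominal fence line. Stick at rest in its cradle's slots, nose as at first: 6 mm in height, 20 mm in place, 0.15 rad in direction (all of step 4 and z of stick in the frame of cradle between 0.024 and 0.036 m and horizontal distance between stick and cradle below 0.02 m and angle between the x axis of stick and the x axis of cradle, either way round below 0.15 rad and x of stick_notch in the frame of cradle above 0.05 m and linear speed of each of stick, carton below 0.02 m/s and contact force between stick and carton below 0.1 N); the robot touches nothing.
It fails at once if the carton runs in the arch over 0.05 rad askew to the fence, or with its middle over 62 mm from the fence's nominal line (x of carton_lead in the frame of fence above -0.13 m and (y of carton_mid in the frame of fence below -0.062 m or angle between the y axis of carton and the x axis of fence, either way round above 0.05 rad)).
It fails at once if the carton is pressed on the fence with more than 18 N (contact force between carton and fence above 18 N).
It fails at once if the stick presses the carton with more than 40 N (contact force between stick and carton above 40 N).
It fails at once if the gripper or the arm touches the carton (contact force between any of the fingers, the arm and carton above 0.5 N).
It fails at once if the blue or the red gift carton is moved more than 20 mm (distance of any of blue_gift, red_gift from where it was at the start of the episode above 0.02 m).
It also fails if it takes over 72 s, if anything falls off the work surface, if the arm or the gripper's body presses on something with over 40 N, if the wrist force passes 120 N, or if a joint passes its speed limit or range.

ROBOT

A 6-joint arm with a two-finger parallel gripper is mounted at the origin on a cart in front of the work surface, level with it; the furniture and walls round the work are solid. World frame = base frame: x ahead of the robot, y to its left, z up, the work surface at z = 0. Lengths are in m, angles in rad, forces in N, time in s.
With the tool pointing down it reaches from about 0.35 to 0.875 m from the base axis. Payload 15.5 kg.
Tool frame: the origin (TCP) lies on the centre line of the jaws, within the pads' length; the fingertips stand 11 mm ahead of it and the grasp point (between the pads) lies 8 mm behind it (tip_extent is the distance from the TCP to the fingertips, in m); z points along the fingers, y is the direction in which the jaws open and shut (so a half turn about z gives the same grasp; the last joint's range is limited). The gripper opens to 85 mm and grips with 20 to 120 N. Pads are 22 mm wide; open, the fingers measure 114 mm over their backs; the gripper's body (76 mm by 85 mm) begins 54 mm behind the grasp point. The pads swing forward as they close: fully open they stand 13 mm farther back than shut.
Start: joints at [1.119, 0.494, 1.345, -0, 1.302, -0.096], TCP at [0.218, 0.586, 0.242] pointing down, gripper open.
Joint ranges: [-2.91, 2.91], [-0.82, 2.16], [0.22, 2.67], [-1.22, 4.37], [0.12, 2.79], [-3.08, 3.08]. Speed limits (rad/s): [1.89, 1.89, 2.57, 3.01, 3.01, 3.01].

INTERFACE

Orientations are given as a unit quaternion [x, y, z, w].
In Python, from station import get_obs, get_image, camera_info, job_done, tip_extent gives the robot as it stands.
- The arm moves only by the tool play_rows, never from a script. Its argument "increments" is a list of rows, each an object of numbers: "dx", "dy", "dz": the shift along the world's x, y, z in m; "rx", "ry", "rz": the turn, a rotation vector about the world's x, y, z in degrees. A call has 1 to 10 rows; each row shifts and turns the pose as measured when the row begins; what a row does not reach is not made up. A row lasts 1/10 s, in which the tool goes at most 50 mm and 8.59 degrees, less where a joint would pass 70% of its speed; a pose out of reach is approached as far as the arm can. A call with a gripper value outside its range is refused whole. "jaw" is the finger opening in m, from 0 to 0.0854, set as the call begins (left out, the last holds). The fingers move at their own pace and stop on an object; "grip_force" is the grip in N (left out, the last holds). Time passes only in rows, so rows that do not move let the fingers close. It gives the time, the measured TCP pose, the force and the opening at its end, in the units of the state.
- get_obs(): the state, without advancing time (a new reading comes with each control period).
- get_image(name): name is "side" or "top" or "wrist"; returns the picture (384x512x3 uint8, red, green, blue); there is no depth.
- camera_info(name): a dict with "fx", "fy", "cx", "cy" (pixels), "rvec" (rotation vector, rad) and "tvec" (3), from world to camera coordinates, as OpenCV has them. Camera axes: x right, y down, z forward; pixel columns grow to the right and rows downward; lengths in m; the calibration is good to about 2 mm. A picture is of the moment at which its call begins: read the wrist's pose just before it. camera_info takes no time and is no camera call; for the wrist camera it gives the pose at the moment of the call.
- job_done(): hands the job in, once; it reports no verdict.
The state is a dict: "t": time; "joint_pos": joint angles; "dq": joint speeds; "effort": joint torques, N m; "position": TCP position; "eef_rot": TCP orientation; "wrist_force": force on the tool from outside, world axes, zero at the start; "ft_torque": the same for the moment, N m; "finger_gap": opening from 0.0 (shut) to 1.0 (fully open).
Only numpy, scipy, OpenCV 4.12 (cv2) and the standard library are available. Lean on these libraries where they do the work, as an engineer would, in place of code of your own. Each camera call takes 0.05 s, during which the arm holds its last target.

## Working session

There is one attempt and no reset: what is moved stays moved. The work goes in short steps, Python scripts to look and compute and a tool call to move; the robot and the scene stay as the last step left them, time stands still between calls to the robot, and variables do not carry over. Pictures are saved under pics/ and viewed, and the job is handed in when it is done.

Besides the shell and the picture viewer there is one more tool, called after "Request:" as a command line: name --argument value ..., lists and objects as JSON in quotes. play_rows: Moves the arm, as the interface text tells. Its arguments: {"type":"object","properties":{"increments":{"type":"array","items":{"type":"object","properties":{"dx":{"type":"number"},"dy":{"type":"number"},"dz":{"type":"number"},"rx":{"type":"number"},"ry":{"type":"number"},"rz":{"type":"number"}}}},"jaw":{"type":"number"},"grip_force":{"type":"number"}},"required":["increments"]}

```bash
ls; mkdir -p pics
cat > h.py <<'E'
import numpy as np, cv2
from station import get_obs, get_image, camera_info, job_done, tip_extent
def cam(n):
    c=camera_info(n); K=np.array([[c['fx'],0,c['cx']],[0,c['fy'],c['cy']],[0,0,1.]])
    R=cv2.Rodrigues(np.array(c['rvec'],float))[0]; return K,R,np.array(c['tvec'],float)
def proj(n,P,C=None):
    K,R,t=C or cam(n); p=(np.atleast_2d(P)@R.T+t)@K.T; return p[:,:2]/p[:,2:]
def ray(n,uv,z,C=None):
    K,R,t=C or cam(n); o=-R.T@t
    d=np.array([R.T@np.linalg.inv(K)@[u,v,1] for u,v in np.atleast_2d(uv)])
    return o+d*((z-o[2])/d[:,2])[:,None]
def save(n,f,crop=None,s=1):
    im=get_image(n)[:,:,::-1]
    cv2.imwrite('pics/raw_'+f,im)
    if crop: u0,v0,u1,v1=crop; im=im[v0:v1,u0:u1]
    if s!=1: im=cv2.resize(im,None,fx=s,fy=s,interpolation=cv2.INTER_CUBIC)
    cv2.imwrite('pics/'+f,im)
E
python3 - <<'E'
from h import *
o=get_obs();print(o)
print(tip_extent if not callable(tip_extent) else tip_extent())
for n in ['side','top','wrist']:
    K,R,t=cam(n);print(n,K[0,0],-R.T@t,R[2]); save(n,n+'0.png',s=1.5)
E
```

```text
pics
{'t': 0.0, 'joint_pos': array([ 1.11951671e+00,  4.94175299e-01,  1.34614512e+00, -1.82662577e-06,
        1.30249585e+00, -9.55016265e-02]), 'dq': array([-1.45659260e-03,  2.28168361e-04, -4.18603927e-05,  2.44305228e-03,
       -6.45082695e-04, -1.74709025e-03]), 'effort': array([-6.46165827e-04, -8.82186055e+01, -3.83859980e+01, -5.35642801e-05,
        1.03612477e-02,  1.19110759e-04]), 'position': array([0.21754384, 0.58554165, 0.24170041]), 'eef_rot': array([ 1.76952004e-01,  9.84219292e-01, -5.89323567e-04, -1.64338893e-04]), 'wrist_force': array([-0.13666372, -0.1062307 , -0.51386809]), 'ft_torque': array([-0.02420617, -0.0555757 ,  0.02757439]), 'finger_gap': 1.0018385671575232}
0.011
side 446.15377980528564 [-0.0752263  -1.10158337  0.69534616] [ 0.41970747  0.81165104 -0.4062859 ]
top 399.6138308030709 [0.52132619 0.14114329 1.40259827] [ 0.02776415 -0.00803306 -0.99958222]
wrist 293.40798776612604 [0.14895172 0.61161421 0.37312867] [ 0.26969686 -0.10271913 -0.95745098]
```

View pics/top0.png

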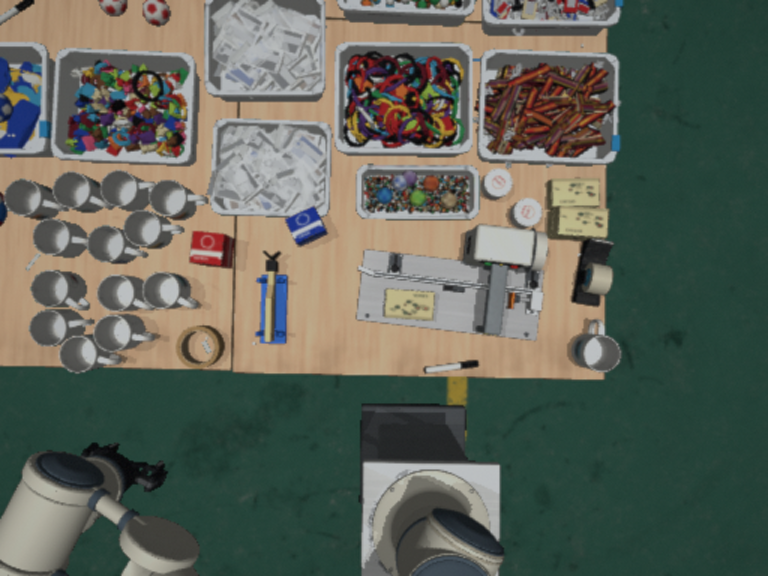

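View pics/side0.png

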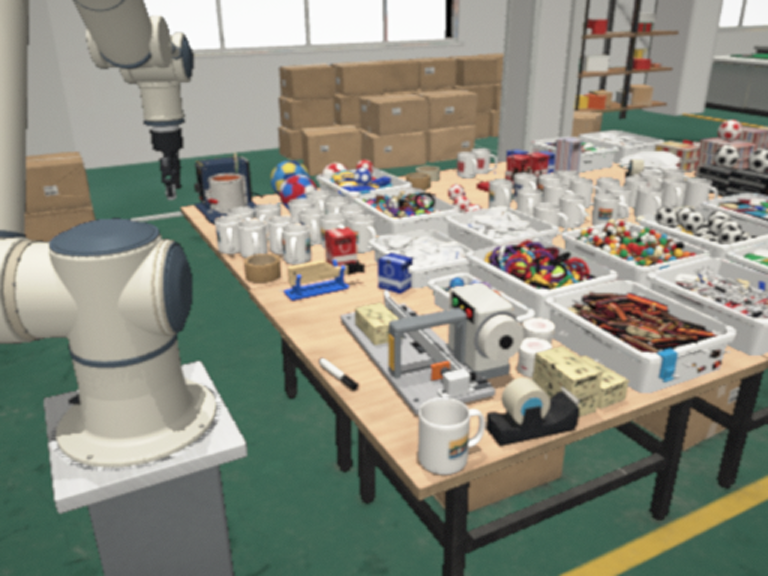

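View pics/wrist0.png

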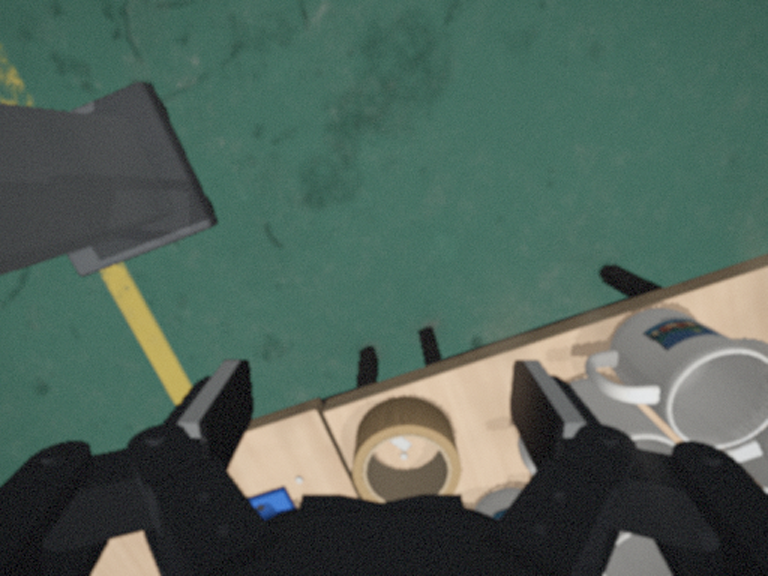

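Run:
```python
from h import *
im=cv2.imread('pics/raw_top0.png')
a=im[150:240,230:380]; cv2.imwrite('pics/m.png',cv2.resize(a,None,fx=5.3,fy=5.3,interpolation=cv2.INTER_CUBIC))
a=im[130:240,110:250]; cv2.imwrite('pics/c.png',cv2.resize(a,None,fx=5,fy=5,interpolation=cv2.INTER_CUBIC))
a=im=cv2.imread('pics/raw_side0.png')[150:280,170:350]; cv2.imwrite('pics/s.png',cv2.resize(a,None,fx=4.4,fy=4.4,interpolation=cv2.INTER_CUBIC))
```

```text
(no output)
```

View pics/m.png

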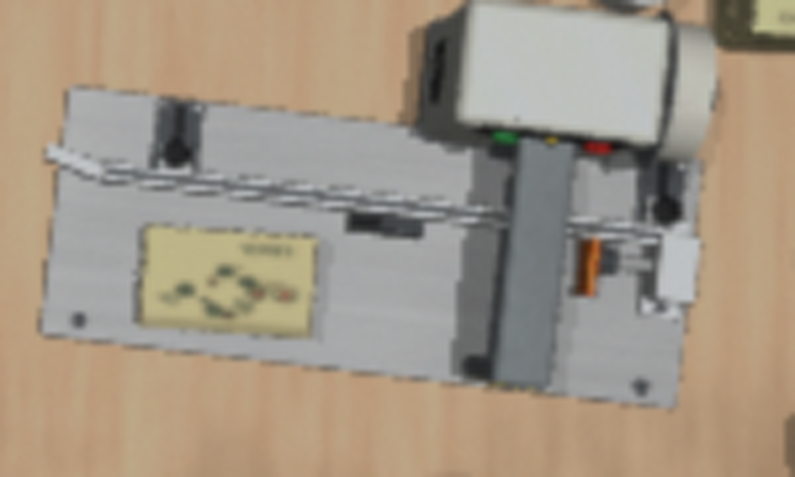

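View pics/c.png

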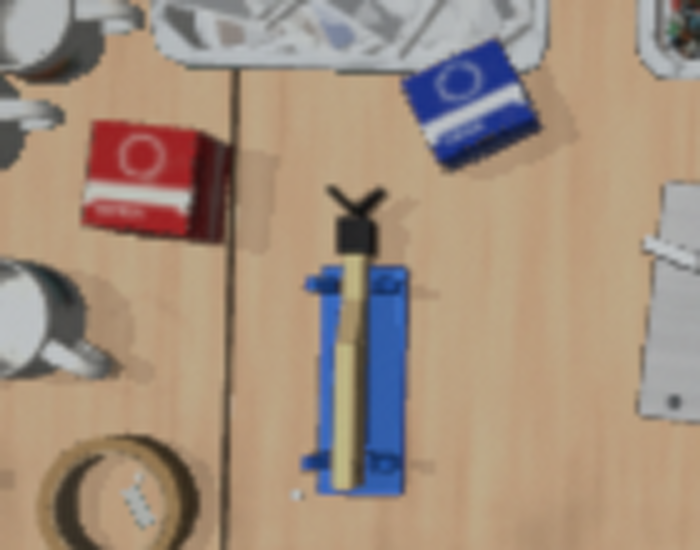

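View pics/s.png

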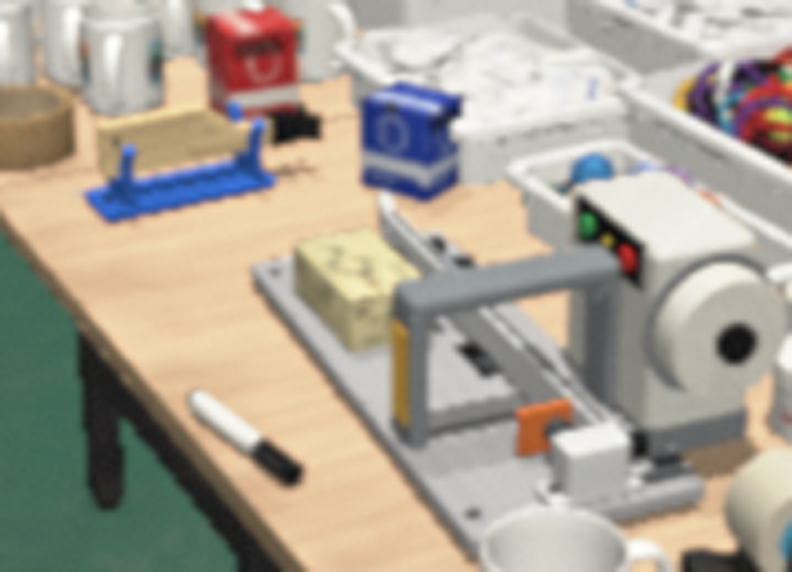

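Run:
```python
from h import *
M=lambda L,s,o:np.array(L)/s+np.array(o)-0.0
def px(L,s,o): return (np.array(L,float)+.5)/s-.5+np.array(o)
bed=ray('top',px([(68,88),(40,335),(675,408)],5.3,(230,150)),0.02); print('bed',bed.round(4))
ct=ray('top',px([(145,225),(318,237),(312,338),(137,326)],5.3,(230,150)),0.064); print('carton',ct.round(4),ct.mean(0))
cr=ray('top',px([(325,268),(408,268),(403,495),(318,492)],5,(110,130)),0.008); print('cradle',cr.round(4),cr.mean(0))
# stick grip top z=.08, ends
st=ray('top',px([(346,488),(347,342)],5,(110,130)),0.080); print('grip',st.round(4))
nz=ray('top',px([(357,212)],5,(110,130)),0.030+.026); print('notch~',nz.round(4))
# bed frame
ex=bed[2]-bed[1]; print('len',np.linalg.norm(ex[:2]),np.degrees(np.arctan2(ex[1],ex[0])), np.linalg.norm(bed[0]-bed[1]))
e=ex/np.linalg.norm(ex); n=np.array([-e[1],e[0],0])  # left of feed
o1=bed[1]+e*.295+n*.125; o2=bed[2]-e*.125+n*.125; o3=bed[0]+e*.295-n*.04
print(o1,o2,o3,e)
for a,b in((0,1),(3,2),(3,0),(2,1)):
  d=ct[b]-ct[a]; print(np.linalg.norm(d),np.degrees(np.arctan2(d[1],d[0])))
for a,b in((3,0),(2,1),(0,1),(3,2)):
  d=cr[b]-cr[a]; print(np.linalg.norm(d),np.degrees(np.arctan2(d[1],d[0])))
```

```text
bed [[ 0.6397  0.1669  0.02  ]
 [ 0.4781  0.1817  0.02  ]
 [ 0.4389 -0.2337  0.02  ]]
carton [[0.5502 0.1156 0.064 ]
 [0.5449 0.006  0.064 ]
 [0.481  0.0087 0.064 ]
 [0.4863 0.1194 0.064 ]] [0.51561764 0.06240261 0.064     ]
cradle [[0.5763 0.4023 0.008 ]
 [0.5775 0.3445 0.008 ]
 [0.4195 0.3441 0.008 ]
 [0.4204 0.4031 0.008 ]] [0.4984556  0.37348226 0.008     ]
grip [[0.4286 0.3712 0.08  ]
 [0.5249 0.373  0.08  ]]
notch~ [[0.6127 0.3727 0.056 ]]
len 0.4172356894430955 -95.39088531350535 0.16234608707518494
[ 0.57478524 -0.12370329  0.02      ] [ 0.57504494 -0.1209512   0.02      ] [ 0.57218315 -0.12302303  0.02      ] [-0.09394994 -0.99557692  0.        ]
0.10971036603056791 -92.78273479414456
0.11082365342050375 -92.75585977308181
0.06398501144548172 -3.37042772756963
0.0639312961507637 -2.3731808642309544
0.1559109707457864 -0.3025534046557502
0.15802200587466972 0.15846263718004477
0.057809526285463035 -88.80347091168954
0.05906419375362046 -90.87835959264054
```

Run:
```python
from h import *
def px(L,s,o): return (np.array(L,float)+.5)/s-.5+np.array(o)
y=ray('top',px([(308,284),(402,286),(308,460),(400,463)],5,(110,130)),0.050); print('yokes',y.round(4))
f=ray('top',px([(110,182),(500,222),(655,240)],5.3,(230,150)),0.057)
print(f.round(4))
for a,b in((0,1),(0,2)): d=f[b]-f[a]; print(np.degrees(np.arctan2(d[1],d[0])))
o=np.array([.574,-.1225]);e=np.array([-.0939,-.9956]);n=np.array([.9956,-.0939])
for p in f: print((p[:2]-o)@e,(p[:2]-o)@n)
```

```text
yokes [[0.5636 0.4056 0.05  ]
 [0.5636 0.3421 0.05  ]
 [0.4449 0.4025 0.05  ]
 [0.4441 0.3405 0.05  ]]
[[ 0.5772  0.1383  0.057 ]
 [ 0.557  -0.1104  0.057 ]
 [ 0.5475 -0.2094  0.057 ]]
-94.66502321850693
-94.88385291285836
-0.25991896571397877 -0.021250959523959966
-0.01040868579613842 -0.01810277108724229
0.08904709346481116 -0.0181808508243327
```

Request:
play_rows --increments '[{"dx":0.045,"dy":-0.03,"rz":7},{"dx":0.045,"dy":-0.03,"rz":7},{"dx":0.045,"dy":-0.03,"rz":7},{"dx":0.045,"dy":-0.03},{"dx":0.04,"dy":-0.04},{"dx":0.02,"dy":-0.04},{"dx":0,"dy":0},{"dx":0,"dy":0}]' --jaw 0.06 --grip_force 80

```text
$.increments[0]: bad value
```

Request:
play_rows --increments '[{"dx":0.04,"dy":-0.025,"rz":7},{"dx":0.04,"dy":-0.03,"rz":7},{"dx":0.04,"dy":-0.03,"rz":7},{"dx":0.04,"dy":-0.03},{"dx":0.035,"dy":-0.035},{"dx":0.02,"dy":-0.04},{"dx":0,"dy":0},{"dx":0,"dy":0}]' --jaw 0.06 --grip_force 80

```text
$.increments[0]: bad value
```

Request:
play_rows --increments '[{"dx":0.04,"dy":-0.025,"dz":0.0,"rx":0.0,"ry":0.0,"rz":7.0}]' --jaw 0.06 --grip_force 80

```text
t: 0.25
position: [0.2547, 0.5623, 0.2415]
eef_rot: [0.115, 0.993, -0.0, -0.001]
wrist_force: [1.7, 0.3, 0.8]
finger_gap: 0.856
```

Request:
play_rows --increments '[{"dx":0.04,"dy":-0.028,"dz":0.0,"rx":0.0,"ry":0.0,"rz":7.0},{"dx":0.04,"dy":-0.028,"dz":0.0,"rx":0.0,"ry":0.0,"rz":6.5},{"dx":0.04,"dy":-0.028,"dz":0.0,"rx":0.0,"ry":0.0,"rz":0.0},{"dx":0.04,"dy":-0.028,"dz":0.0,"rx":0.0,"ry":0.0,"rz":0.0},{"dx":0.04,"dy":-0.028,"dz":0.0,"rx":0.0,"ry":0.0,"rz":0.0},{"dx":0.03,"dy":-0.035,"dz":0.0,"rx":0.0,"ry":0.0,"rz":0.0},{"dx":0.0,"dy":0.0,"dz":0.0,"rx":0.0,"ry":0.0,"rz":0.0},{"dx":0.0,"dy":0.0,"dz":0.0,"rx":0.0,"ry":0.0,"rz":0.0}]'

```text
t: 1.05
position: [0.4946, 0.3769, 0.2397]
eef_rot: [-0.009, 1.0, -0.001, -0.001]
wrist_force: [-0.8, 0.3, -1.0]
finger_gap: 0.705
```

Run:
```python
from h import *
o=get_obs();print(o['t'],o['position'],o['eef_rot'],o['wrist_force'],o['finger_gap'])
save('wrist','w1.png',s=1.5)
```

```text
1.05 [0.4945659  0.37685314 0.23966583] [-0.00901652  0.99995801 -0.00125182 -0.00105363] [-0.7920001   0.29624417 -0.96319946] 0.705496703391657
```

View pics/w1.png

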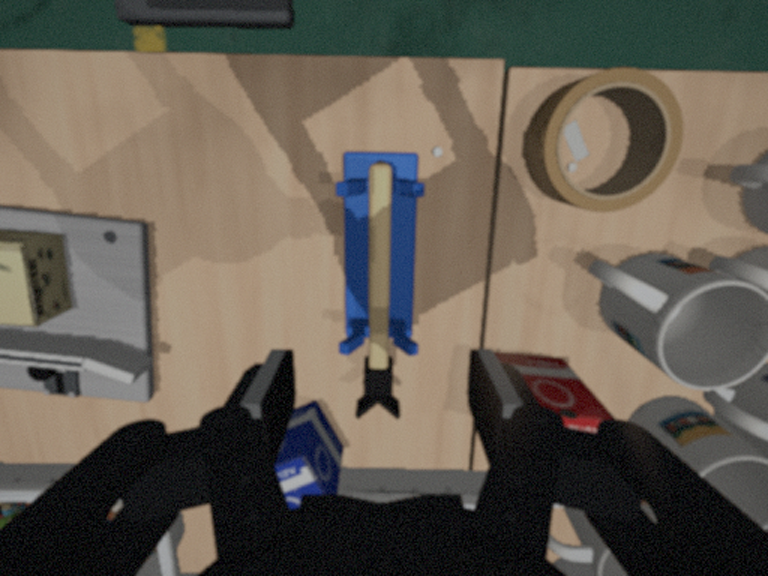

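Run:
```python
from h import *
def px(L): return (np.array(L,float)+.5)/1.5-.5
print(ray('wrist',px([(381,170),(380,290)]),.080).round(4))
print(ray('wrist',px([(378,403)]),.056).round(4))
y=ray('wrist',px([(342,187),(420,187),(350,347),(410,347)]),.058);print('yokes',y.round(4))
print(ray('wrist',px([(344,153),(417,153)]),.008).round(4))
```

```text
[[0.4323 0.3752 0.08  ]
 [0.5129 0.376  0.08  ]]
[[0.6168 0.376  0.056 ]]
yokes [[0.4451 0.3481 0.058 ]
 [0.4441 0.4025 0.058 ]
 [0.5666 0.3535 0.058 ]
 [0.5657 0.4    0.058 ]]
[[0.4225 0.3454 0.008 ]
 [0.4214 0.4031 0.008 ]]
```

Request:
play_rows --increments '[{"dx":-0.0046,"dy":-0.003,"dz":-0.04,"rx":0.0,"ry":0.0,"rz":-0.4},{"dx":0.0,"dy":0.0,"dz":-0.045,"rx":0.0,"ry":0.0,"rz":0.0},{"dx":0.0,"dy":0.0,"dz":-0.045,"rx":0.0,"ry":0.0,"rz":0.0},{"dx":0.0,"dy":0.0,"dz":-0.03,"rx":0.0,"ry":0.0,"rz":0.0},{"dx":0.0,"dy":0.0,"dz":0.0,"rx":0.0,"ry":0.0,"rz":0.0}]'

```text
t: 1.6
position: [0.4858, 0.379, 0.0768]
eef_rot: [-0.009, 1.0, 0.0, 0.001]
wrist_force: [-0.2, 0.5, 1.1]
finger_gap: 0.701
```

Request:
play_rows --increments '[{"dx":0.004,"dy":-0.005,"dz":-0.01,"rx":0.0,"ry":0.0,"rz":-0.4},{"dx":0.0,"dy":0.0,"dz":-0.013,"rx":0.0,"ry":0.0,"rz":0.0},{"dx":0.0,"dy":0.0,"dz":0.0,"rx":0.0,"ry":0.0,"rz":0.0}]'

```text
t: 1.9
position: [0.4901, 0.376, 0.0552]
eef_rot: [-0.006, 1.0, 0.001, 0.002]
wrist_force: [0.2, 0.5, 0.2]
finger_gap: 0.701
```

Run:
```python
from h import *
o=get_obs();print(o['t'],o['position'],o['eef_rot'],o['wrist_force'],o['finger_gap'])
```

```text
1.9 [0.49011936 0.37602076 0.05523952] [-0.00649523  0.99997538  0.00113604  0.00240074] [0.17240252 0.53139694 0.15783288] 0.7011044009258051
```

Request:
play_rows --increments '[{"dx":0.0,"dy":-0.0015,"dz":-0.003,"rx":0.0,"ry":0.0,"rz":0.0},{"dx":0.0,"dy":0.0,"dz":0.0,"rx":0.0,"ry":0.0,"rz":0.0},{"dx":0.0,"dy":0.0,"dz":0.0,"rx":0.0,"ry":0.0,"rz":0.0},{"dx":0.0,"dy":0.0,"dz":0.0,"rx":0.0,"ry":0.0,"rz":0.0},{"dx":0.0,"dy":0.0,"dz":0.0,"rx":0.0,"ry":0.0,"rz":0.0},{"dx":0.0,"dy":0.0,"dz":0.0,"rx":0.0,"ry":0.0,"rz":0.0},{"dx":0.0,"dy":0.0,"dz":0.0,"rx":0.0,"ry":0.0,"rz":0.0},{"dx":0.0,"dy":0.0,"dz":0.0,"rx":0.0,"ry":0.0,"rz":0.0}]' --jaw 0.005 --grip_force 100

```text
t: 2.7
position: [0.4917, 0.3753, 0.0552]
eef_rot: [-0.006, 1.0, 0.002, 0.004]
wrist_force: [-0.3, -0.4, -1.6]
finger_gap: 0.165
```

Run:
```python
from h import *
o=get_obs();print(o['t'],o['position'],o['eef_rot'],o['wrist_force'],o['finger_gap'])
```

```text
2.7 [0.49170276 0.37532228 0.05524084] [-0.00634638  0.99996708  0.00242766  0.00443465] [-0.31696708 -0.3546571  -1.55109191] 0.16469729862480148
```

Request:
play_rows --increments '[{"dx":0.0,"dy":0.0,"dz":0.015,"rx":0.0,"ry":0.0,"rz":0.0},{"dx":0.0,"dy":0.0,"dz":0.025,"rx":0.0,"ry":0.0,"rz":0.0},{"dx":0.0,"dy":0.0,"dz":0.03,"rx":0.0,"ry":0.0,"rz":0.0},{"dx":0.0,"dy":0.0,"dz":0.02,"rx":0.0,"ry":0.0,"rz":0.0},{"dx":0.0,"dy":0.0,"dz":0.0,"rx":0.0,"ry":0.0,"rz":0.0}]'

```text
t: 3.2
position: [0.491, 0.375, 0.1516]
eef_rot: [-0.006, 1.0, 0.002, 0.004]
wrist_force: [0.6, -0.1, -1.1]
finger_gap: 0.166
```

```bash
cat >> h.py <<'E'
from scipy.spatial.transform import Rotation as Ro
# grasp reference
Rg=Ro.from_quat([-0.00634638,0.99996708,0.00242766,0.00443465]); pg=np.array([0.49170,0.37532,0.05524])
Rs0=Ro.from_euler('z',0.7,degrees=True); ps0=np.array([0.490,0.3753,0.030])
def stick(o):
    R=Ro.from_quat(o['eef_rot']); p=np.array(o['position'])
    Rs=R*Rg.inv()*Rs0
    org=p+(R*Rg.inv()).apply(ps0-pg)
    return Rs,org,org+Rs.apply([.125,0,.013])
def rep():
    o=get_obs(); Rs,org,no=stick(o)
    print('t',round(o['t'],2),'tcp',np.round(o['position'],4),'F',np.round(o['wrist_force'],2),'T',np.round(o['ft_torque'],2))
    print('stick yaw,pitch,roll',Rs.as_euler('ZYX',degrees=True).round(2),'org',org.round(4),'notch',no.round(4))
    return o,Rs,org,no
E
python3 - <<'E'
from h import *
o,Rs,org,no=rep()
save('top','t1.png',(110,110,250,240),5)
save('wrist','w2.png',s=1.5)
for p in (no+[0,0,.013],org+Rs.apply([.125,0,.013])): print(proj('top',p),proj('wrist',p))
E
```

```text
t 3.2 tcp [0.491  0.375  0.1516] F [ 0.59 -0.05 -1.12] T [ 0.01 -0.   -0.02]
stick yaw,pitch,roll [ 0.7   0.04 -0.02] org [0.4893 0.3749 0.1264] notch [0.6143 0.3765 0.1393]
[[174.57851381 169.24591186]] [[254.78159043 436.82894552]]
[[175.34548162 169.56751152]] [[254.69581033 415.02556244]]
```

View pics/t1.png

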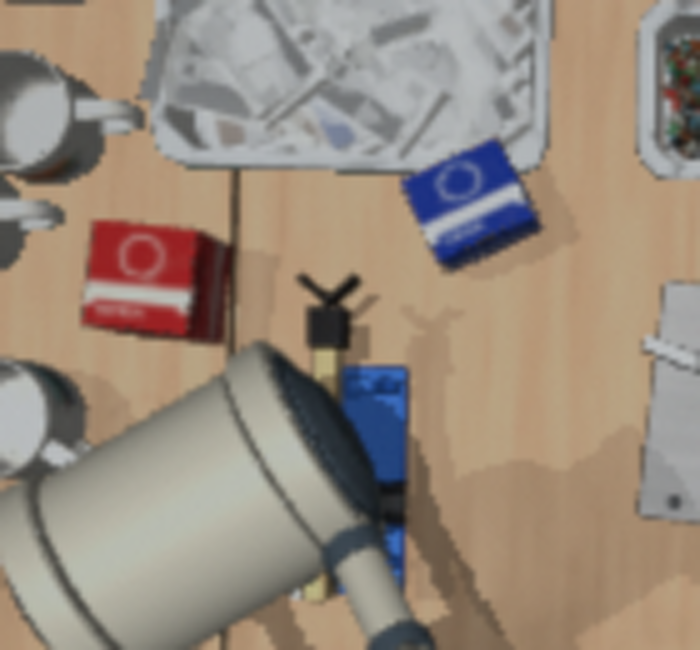

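View pics/w2.png

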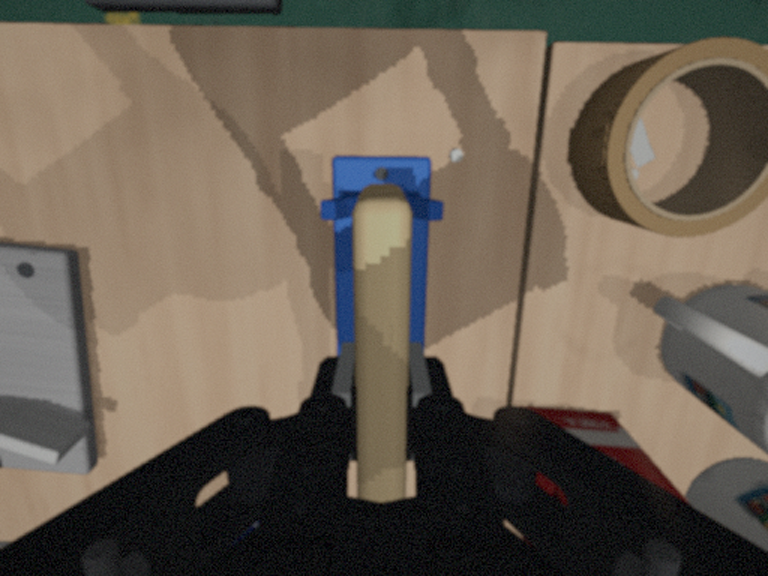

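Request:
play_rows --increments '[{"dx":-0.017,"dy":-0.02,"dz":0.0,"rx":0.0,"ry":0.0,"rz":-7.5},{"dx":-0.017,"dy":-0.02,"dz":0.0,"rx":0.0,"ry":0.0,"rz":-7.5},{"dx":-0.017,"dy":-0.02,"dz":0.0,"rx":0.0,"ry":0.0,"rz":-7.5},{"dx":-0.017,"dy":-0.02,"dz":0.0,"rx":0.0,"ry":0.0,"rz":-7.5},{"dx":-0.017,"dy":-0.02,"dz":0.0,"rx":0.0,"ry":0.0,"rz":-7.5},{"dx":-0.017,"dy":-0.02,"dz":-0.02,"rx":0.0,"ry":0.0,"rz":-7.5},{"dx":-0.008,"dy":-0.01,"dz":-0.03,"rx":0.0,"ry":0.0,"rz":-6.0},{"dx":0.0,"dy":0.0,"dz":0.0,"rx":0.0,"ry":0.0,"rz":0.0}]'

```text
t: 4.1
position: [0.3712, 0.2379, 0.0918]
eef_rot: [0.44, 0.898, -0.004, -0.001]
wrist_force: [-0.1, 0.1, -1.0]
finger_gap: 0.162
```

Run:
```python
from h import *
o,Rs,org,no=rep()
print(proj('top',no+[0,0,.013]))
save('top','t2.png',(180,140,330,250),5)
```

```text
t 4.1 tcp [0.3712 0.2379 0.0918] F [-0.14  0.08 -1.01] T [0.04 0.01 0.  ]
stick yaw,pitch,roll [-52.29   0.4   -0.68] org [0.3698 0.2392 0.0665] notch [0.4464 0.1403 0.0787]
[[248.93564981 223.3947536 ]]
```

View pics/t2.png

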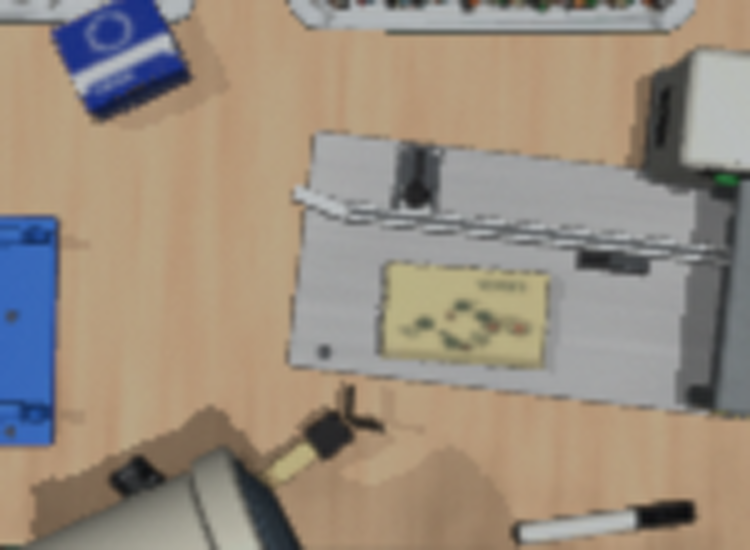

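```bash
cat >> h.py <<'E'
def plan(notch,yaw):
    o=get_obs(); Rs,org,no=stick(o)
    Rt=Ro.from_euler('z',yaw,degrees=True); D=Rt*Rs.inv()
    p=np.array(o['position']); tgt=np.array(notch)+D.apply(p-no)
    print('delta tcp',(tgt-p).round(4),'rot',D.as_rotvec(degrees=True).round(2))
def fr(p,o=np.array([.574,-.119]),yaw=-95.0):
    a=np.radians(yaw);e=np.array([np.cos(a),np.sin(a)]);n=np.array([-e[1],e[0]])
    return np.array([(p[:2]-o)@e,(p[:2]-o)@n])
E
python3 - <<'E'
from h import *
plan([.4702,.142,.041],-50)
E
```

```text
delta tcp [ 0.0183 -0.0024 -0.0399] rot [ 0.06 -0.67  2.06]
```

Request:
play_rows --increments '[{"dx":0.009,"dy":-0.001,"dz":-0.02,"rx":0.0,"ry":-0.3,"rz":1.0},{"dx":0.009,"dy":-0.001,"dz":-0.018,"rx":0.0,"ry":-0.3,"rz":1.0},{"dx":0.0,"dy":0.0,"dz":0.0,"rx":0.0,"ry":0.0,"rz":0.0}]'

```text
t: 4.45
position: [0.3944, 0.2393, 0.0564]
eef_rot: [0.417, 0.909, 0.001, 0.006]
wrist_force: [0.5, -0.1, -0.6]
finger_gap: 0.16
```

Run:
```python
from h import *
o,Rs,org,no=rep()
print(proj('top',no+[0,0,.013]))
plan([.4702,.142,.041],-50)
save('top','t3.png',(180,140,330,250),5)
save('side','s3.png',(180,170,310,260),6)
```

```text
t 4.45 tcp [0.3944 0.2393 0.0564] F [ 0.49 -0.07 -0.58] T [0.06 0.04 0.02]
stick yaw,pitch,roll [-49.35  -0.07   0.13] org [0.3934 0.2406 0.0312] notch [0.4748 0.1457 0.0443]
[[247.50244483 214.33052608]]
delta tcp [-0.0035 -0.0028 -0.0032] rot [-0.03  0.14 -0.65]
```

View pics/t3.png

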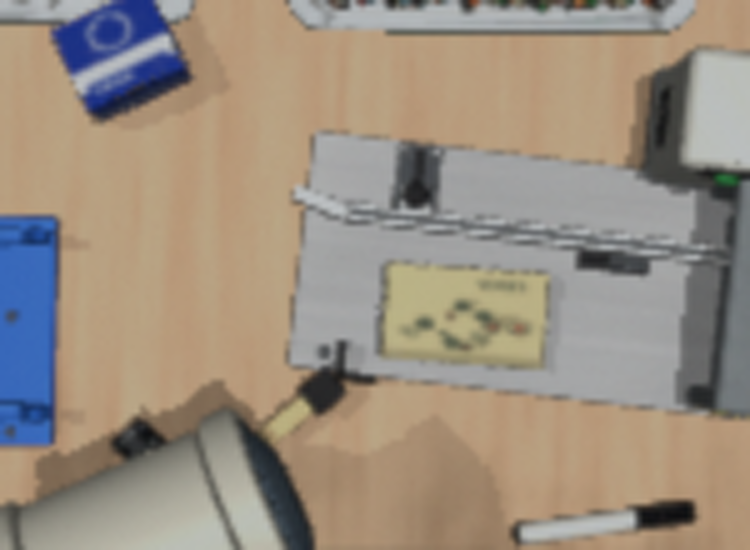

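View pics/s3.png

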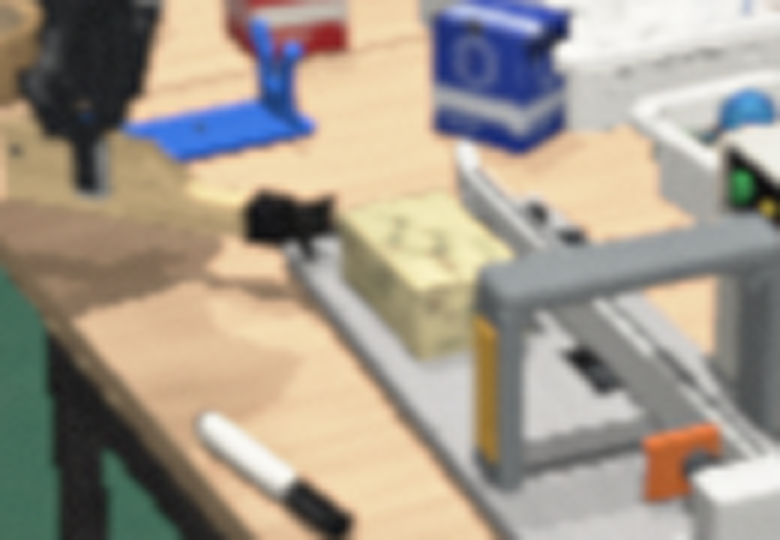

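Request:
play_rows --increments '[{"dx":0.004,"dy":-0.006,"dz":-0.003,"rx":0.0,"ry":0.0,"rz":-0.6},{"dx":0.004,"dy":-0.006,"dz":0.0,"rx":0.0,"ry":0.0,"rz":0.0},{"dx":0.002,"dy":-0.003,"dz":0.0,"rx":0.0,"ry":0.0,"rz":0.0},{"dx":0.0,"dy":0.0,"dz":0.0,"rx":0.0,"ry":0.0,"rz":0.0}]'

```text
t: 4.95
position: [0.4053, 0.2239, 0.0573]
eef_rot: [0.422, 0.906, 0.002, 0.007]
wrist_force: [-0.2, 0.8, -2.1]
finger_gap: 0.163
```

Run:
```python
from h import *
o,Rs,org,no=rep()
save('top','t4.png',(180,140,330,250),5)
```

```text
t 4.95 tcp [0.4053 0.2239 0.0573] F [-0.16  0.83 -2.14] T [0.12 0.03 0.03]
stick yaw,pitch,roll [-49.99  -0.11   0.33] org [0.4044 0.2253 0.0321] notch [0.4847 0.1295 0.0453]
```

View pics/t4.png

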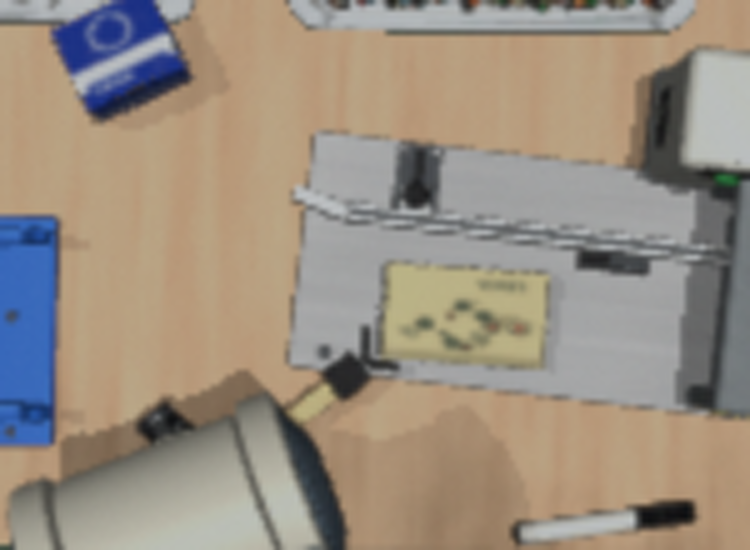

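Request:
play_rows --increments '[{"dx":0.0,"dy":-0.003,"dz":-0.001,"rx":0.0,"ry":0.0,"rz":0.0},{"dx":0.0,"dy":-0.003,"dz":-0.001,"rx":0.0,"ry":0.0,"rz":0.0},{"dx":0.002,"dy":-0.0024,"dz":-0.001,"rx":0.0,"ry":0.0,"rz":0.0},{"dx":0.002,"dy":-0.0024,"dz":0.0,"rx":0.0,"ry":0.0,"rz":0.0},{"dx":0.002,"dy":-0.0024,"dz":0.0,"rx":0.0,"ry":0.0,"rz":0.0}]'

```text
t: 5.5
position: [0.4109, 0.2102, 0.0542]
eef_rot: [0.422, 0.907, 0.002, 0.007]
wrist_force: [-1.1, 2.9, -1.5]
finger_gap: 0.16
```

Run:
```python
from h import *
o,Rs,org,no=rep()
save('top','t5.png',(180,140,330,250),5)
```

```text
t 5.5 tcp [0.4109 0.2102 0.0542] F [-1.07  2.9  -1.46] T [0.43 0.29 0.11]
stick yaw,pitch,roll [-49.95  -0.08   0.31] org [0.4099 0.2116 0.029 ] notch [0.4903 0.1158 0.0422]
```

View pics/t5.png

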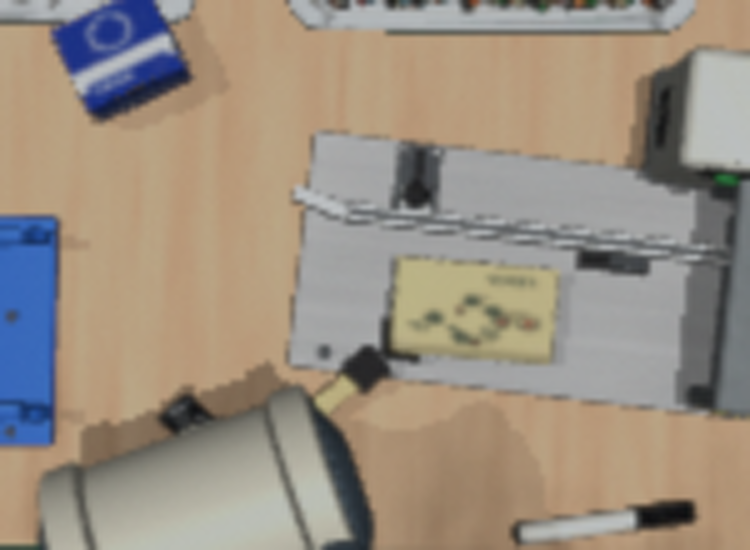

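Request:
play_rows --increments '[{"dx":0.0026,"dy":-0.002,"dz":0.0,"rx":0.0,"ry":0.0,"rz":0.0},{"dx":0.0026,"dy":-0.002,"dz":0.0,"rx":0.0,"ry":0.0,"rz":0.0},{"dx":0.0026,"dy":-0.002,"dz":0.0,"rx":0.0,"ry":0.0,"rz":0.0},{"dx":0.0026,"dy":-0.002,"dz":0.0,"rx":0.0,"ry":0.0,"rz":0.0}]'

```text
t: 5.95
position: [0.4221, 0.2014, 0.0542]
eef_rot: [0.422, 0.907, 0.002, 0.007]
wrist_force: [-2.5, 2.0, 0.6]
finger_gap: 0.162
```

Run:
```python
from h import *
o,Rs,org,no=rep()
```

```text
t 5.95 tcp [0.4221 0.2014 0.0542] F [-2.55  2.04  0.62] T [ 0.39  0.38 -0.06]
stick yaw,pitch,roll [-49.95  -0.07   0.29] org [0.4211 0.2028 0.0289] notch [0.5015 0.1071 0.0421]
```

Request:
play_rows --increments '[{"dx":0.0024,"dy":-0.002,"dz":0.0,"rx":0.0,"ry":0.0,"rz":0.0},{"dx":0.002,"dy":-0.0016,"dz":0.0,"rx":0.0,"ry":0.0,"rz":0.0}]'

```text
t: 6.15
position: [0.4269, 0.1974, 0.0542]
eef_rot: [0.422, 0.906, 0.002, 0.007]
wrist_force: [-3.8, 2.1, -0.9]
finger_gap: 0.161
```

Run:
```python
from h import *
o,Rs,org,no=rep()
save('top','t6.png',(180,140,330,250),5)
```

```text
t 6.15 tcp [0.4269 0.1974 0.0542] F [-3.77  2.13 -0.91] T [ 0.39  0.37 -0.08]
stick yaw,pitch,roll [-49.97  -0.06   0.28] org [0.4259 0.1987 0.0289] notch [0.5062 0.103  0.0421]
```

View pics/t6.png

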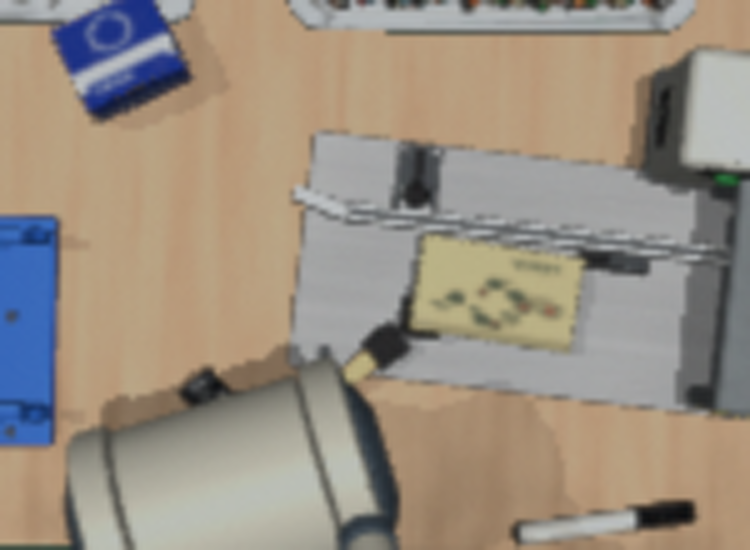

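Request:
play_rows --increments '[{"dx":0.0,"dy":-0.003,"dz":0.0,"rx":0.0,"ry":0.0,"rz":0.0},{"dx":0.0,"dy":-0.003,"dz":0.0,"rx":0.0,"ry":0.0,"rz":0.0},{"dx":0.0,"dy":-0.003,"dz":0.0,"rx":0.0,"ry":0.0,"rz":0.0},{"dx":0.0,"dy":-0.003,"dz":0.0,"rx":0.0,"ry":0.0,"rz":0.0}]'

```text
t: 6.6
position: [0.4276, 0.1846, 0.0542]
eef_rot: [0.422, 0.907, 0.003, 0.007]
wrist_force: [-2.3, 4.0, -1.5]
finger_gap: 0.161
```

Run:
```python
from h import *
o,Rs,org,no=rep()
save('top','t7.png',(230,160,320,220),8)
```

```text
t 6.6 tcp [0.4276 0.1846 0.0542] F [-2.26  3.98 -1.46] T [0.66 0.22 0.27]
stick yaw,pitch,roll [-49.93  -0.09   0.34] org [0.4267 0.186  0.029 ] notch [0.5071 0.0903 0.0422]
```

View pics/t7.png

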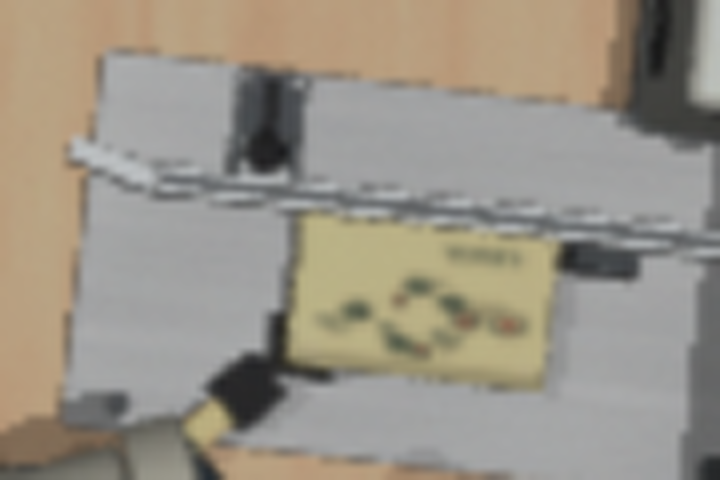

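Request:
play_rows --increments '[{"dx":0.001,"dy":-0.0015,"dz":0.0,"rx":0.0,"ry":0.0,"rz":0.0},{"dx":0.001,"dy":-0.0015,"dz":0.0,"rx":0.0,"ry":0.0,"rz":0.0}]'

```text
t: 6.85
position: [0.4279, 0.1814, 0.0541]
eef_rot: [0.422, 0.906, 0.002, 0.006]
wrist_force: [-11.3, 16.1, 4.0]
finger_gap: 0.161
```

```bash
cat >> h.py <<'E'
def q():
    o,Rs,org,no=rep(); F=-np.array(o['wrist_force'])
    a=np.radians(-95.0); e=np.array([np.cos(a),np.sin(a)]); n=np.array([-e[1],e[0]])
    print('push feed',round(F[:2]@e,2),'press fence',round(F[:2]@n,2),'notch in bander',fr(no).round(4))
E
python3 - <<'E'
from h import *
q()
E
```

```text
t 6.85 tcp [0.4279 0.1814 0.0541] F [-11.27  16.11   4.04] T [2.41 1.58 0.29]
stick yaw,pitch,roll [-4.997e+01  3.000e-02  2.200e-01] org [0.4269 0.1828 0.0289] notch [0.5072 0.087  0.0418]
push feed 15.07 press fence 12.63 notch in bander [-0.1994 -0.0845]
```

Request:
play_rows --increments '[{"dx":0.0,"dy":0.0,"dz":0.0,"rx":0.0,"ry":0.0,"rz":0.0}]'

```text
t: 6.95
position: [0.4277, 0.1814, 0.0541]
eef_rot: [0.422, 0.906, 0.002, 0.005]
wrist_force: [0.8, 1.9, -1.3]
finger_gap: 0.166
```

Run:
```python
from h import *
q()
```

```text
t 6.95 tcp [0.4277 0.1814 0.0541] F [ 0.79  1.9  -1.26] T [ 0.16 -0.18  0.21]
stick yaw,pitch,roll [-49.97   0.05   0.21] org [0.4267 0.1828 0.0289] notch [0.5071 0.087  0.0418]
push feed 1.96 press fence -0.62 notch in bander [-0.1994 -0.0846]
```

Request:
play_rows --increments '[{"dx":0.0002,"dy":-0.0015,"dz":0.0,"rx":0.0,"ry":0.0,"rz":0.0},{"dx":0.0002,"dy":-0.0015,"dz":0.0,"rx":0.0,"ry":0.0,"rz":0.0}]'

```text
t: 7.15
position: [0.4275, 0.1787, 0.0541]
eef_rot: [0.422, 0.907, 0.002, 0.005]
wrist_force: [-4.6, 7.9, 0.6]
finger_gap: 0.16
```

Run:
```python
from h import *
q()
```

```text
t 7.15 tcp [0.4275 0.1787 0.0541] F [-4.62  7.87  0.55] T [1.24 0.53 0.31]
stick yaw,pitch,roll [-49.96   0.1    0.18] org [0.4264 0.1801 0.0289] notch [0.5068 0.0844 0.0417]
push feed 7.43 press fence 5.29 notch in bander [-0.1967 -0.0847]
```

Request:
play_rows --increments '[{"dx":0.00015,"dy":-0.002,"dz":0.0,"rx":0.0,"ry":0.0,"rz":0.0},{"dx":0.00015,"dy":-0.002,"dz":0.0,"rx":0.0,"ry":0.0,"rz":0.0},{"dx":0.00015,"dy":-0.002,"dz":0.0,"rx":0.0,"ry":0.0,"rz":0.0},{"dx":0.00015,"dy":-0.002,"dz":0.0,"rx":0.0,"ry":0.0,"rz":0.0},{"dx":0.00015,"dy":-0.002,"dz":0.0,"rx":0.0,"ry":0.0,"rz":0.0}]'

```text
t: 7.65
position: [0.4264, 0.1696, 0.0543]
eef_rot: [0.422, 0.907, 0.002, 0.004]
wrist_force: [-4.8, 9.6, 2.3]
finger_gap: 0.163
```

Run:
```python
from h import *
q()
save('top','t8.png',(230,160,330,225),8)
```

```text
t 7.65 tcp [0.4264 0.1696 0.0543] F [-4.84  9.61  2.34] T [1.31 0.45 0.34]
stick yaw,pitch,roll [-49.91   0.25   0.13] org [0.4253 0.171  0.0291] notch [0.5058 0.0753 0.0416]
push feed 9.15 press fence 5.66 notch in bander [-0.1876 -0.0849]
```

View pics/t8.png

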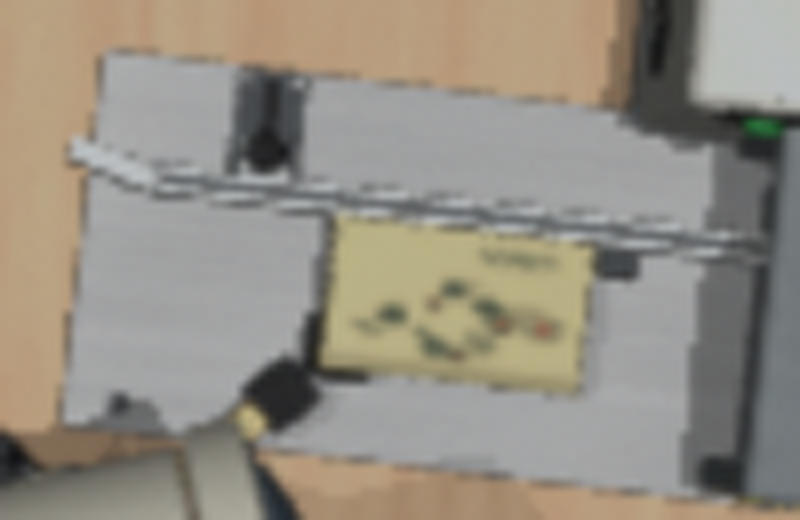

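Request:
play_rows --increments '[{"dx":0.0001,"dy":-0.0025,"dz":0.0,"rx":-0.05,"ry":-0.04,"rz":0.0},{"dx":0.0001,"dy":-0.0025,"dz":0.0,"rx":-0.05,"ry":-0.04,"rz":0.0},{"dx":0.0001,"dy":-0.0025,"dz":0.0,"rx":-0.05,"ry":-0.04,"rz":0.0},{"dx":0.0001,"dy":-0.0025,"dz":0.0,"rx":-0.05,"ry":-0.04,"rz":0.0},{"dx":0.0001,"dy":-0.0025,"dz":0.0,"rx":-0.05,"ry":-0.04,"rz":0.0},{"dx":0.0001,"dy":-0.0025,"dz":0.0,"rx":-0.05,"ry":-0.04,"rz":0.0}]'

```text
t: 8.3
position: [0.425, 0.1547, 0.0543]
eef_rot: [0.421, 0.907, 0.0, 0.005]
wrist_force: [-2.8, 5.3, -2.8]
finger_gap: 0.163
```

Run:
```python
from h import *
q()
```

```text
t 8.3 tcp [0.425  0.1547 0.0543] F [-2.76  5.3  -2.77] T [0.9  0.46 0.17]
stick yaw,pitch,roll [-4.986e+01 -0.000e+00  2.000e-02] org [0.424  0.156  0.0291] notch [0.5045 0.0604 0.0421]
push feed 5.04 press fence 3.21 notch in bander [-0.1727 -0.0848]
```

Request:
play_rows --increments '[{"dx":0.00015,"dy":-0.0025,"dz":0.0,"rx":-0.02,"ry":-0.02,"rz":0.0},{"dx":0.00015,"dy":-0.0025,"dz":0.0,"rx":-0.02,"ry":-0.02,"rz":0.0},{"dx":0.00015,"dy":-0.0025,"dz":0.0,"rx":-0.02,"ry":-0.02,"rz":0.0},{"dx":0.00015,"dy":-0.0025,"dz":0.0,"rx":-0.02,"ry":-0.02,"rz":0.0},{"dx":0.00015,"dy":-0.0025,"dz":0.0,"rx":-0.02,"ry":-0.02,"rz":0.0},{"dx":0.00015,"dy":-0.0025,"dz":0.0,"rx":-0.02,"ry":-0.02,"rz":0.0}]'

```text
t: 8.9
position: [0.4235, 0.1395, 0.054]
eef_rot: [0.421, 0.907, -0.001, 0.005]
wrist_force: [-3.6, 6.5, 0.5]
finger_gap: 0.165
```

Run:
```python
from h import *
q()
save('top','t9.png',(230,160,330,225),8)
save('side','s9.png',(200,170,330,265),6)
```

```text
t 8.9 tcp [0.4235 0.1395 0.054 ] F [-3.64  6.55  0.47] T [1.11 0.44 0.26]
stick yaw,pitch,roll [-4.985e+01 -1.000e-02 -1.400e-01] org [0.4224 0.1407 0.0288] notch [0.503  0.0452 0.0418]
push feed 6.21 press fence 4.2 notch in bander [-0.1574 -0.085 ]
```

View pics/t9.png

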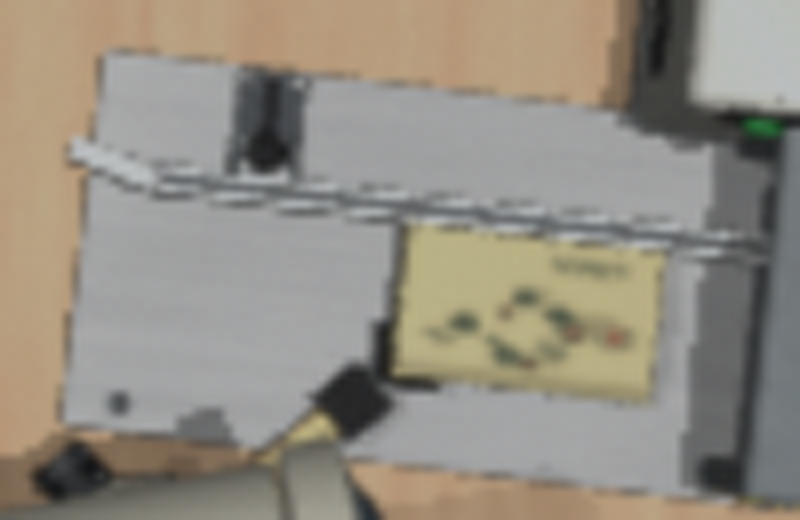

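View pics/s9.png

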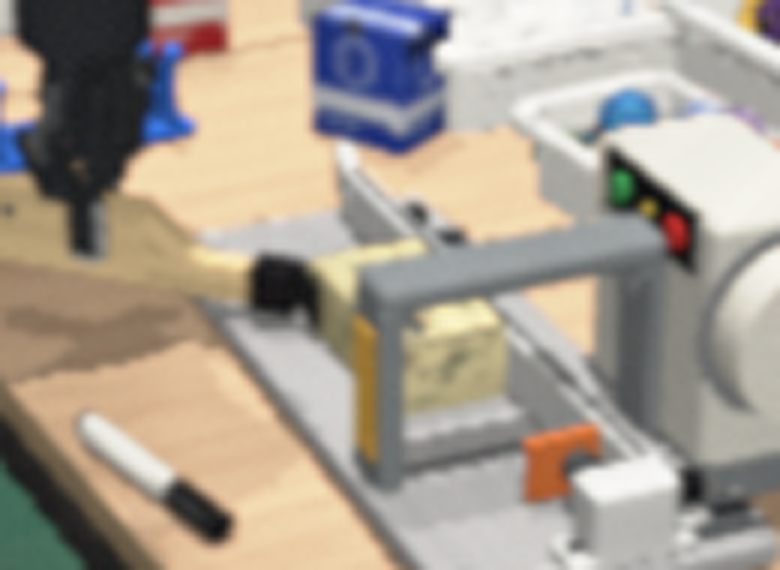

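Request:
play_rows --increments '[{"dx":0.0001,"dy":-0.003,"dz":0.0,"rx":-0.02,"ry":-0.02,"rz":0.0},{"dx":0.0001,"dy":-0.003,"dz":0.0,"rx":-0.02,"ry":-0.02,"rz":0.0},{"dx":0.0001,"dy":-0.003,"dz":0.0,"rx":-0.02,"ry":-0.02,"rz":0.0},{"dx":0.0001,"dy":-0.003,"dz":0.0,"rx":-0.02,"ry":-0.02,"rz":0.0},{"dx":0.0001,"dy":-0.003,"dz":0.0,"rx":-0.02,"ry":-0.02,"rz":0.0},{"dx":0.0001,"dy":-0.003,"dz":0.0,"rx":-0.02,"ry":-0.02,"rz":0.0}]'

```text
t: 9.6
position: [0.4219, 0.1216, 0.0539]
eef_rot: [0.421, 0.907, -0.002, 0.004]
wrist_force: [-2.4, 8.2, 0.2]
finger_gap: 0.164
```

Run:
```python
from h import *
q()
```

```text
t 9.6 tcp [0.4219 0.1216 0.0539] F [-2.37  8.21  0.18] T [1.11 0.43 0.25]
stick yaw,pitch,roll [-4.982e+01 -2.000e-02 -2.700e-01] org [0.4207 0.1229 0.0287] notch [0.5014 0.0274 0.0417]
push feed 7.97 press fence 3.08 notch in bander [-0.1395 -0.0851]
```

Request:
play_rows --increments '[{"dx":0.0002,"dy":-0.003,"dz":0.0,"rx":0.01,"ry":-0.06,"rz":0.0},{"dx":0.0002,"dy":-0.003,"dz":0.0,"rx":0.01,"ry":-0.06,"rz":0.0},{"dx":0.0002,"dy":-0.003,"dz":0.0,"rx":0.01,"ry":-0.06,"rz":0.0},{"dx":0.0002,"dy":-0.003,"dz":0.0,"rx":0.01,"ry":-0.06,"rz":0.0},{"dx":0.0002,"dy":-0.003,"dz":0.0,"rx":0.01,"ry":-0.06,"rz":0.0},{"dx":0.0002,"dy":-0.003,"dz":0.0,"rx":0.01,"ry":-0.06,"rz":0.0}]'

```text
t: 10.2
position: [0.42, 0.104, 0.0539]
eef_rot: [0.421, 0.907, -0.001, 0.004]
wrist_force: [-3.7, 8.2, 1.7]
finger_gap: 0.162
```

Run:
```python
from h import *
q()
save('top','t10.png',(230,160,330,225),8)
```

```text
t 10.2 tcp [0.42   0.104  0.0539] F [-3.65  8.25  1.71] T [1.23 0.52 0.35]
stick yaw,pitch,roll [-4.977e+01  1.000e-02 -1.300e-01] org [0.4189 0.1053 0.0287] notch [0.4996 0.0099 0.0416]
push feed 7.9 press fence 4.36 notch in bander [-0.1219 -0.0853]
```

View pics/t10.png

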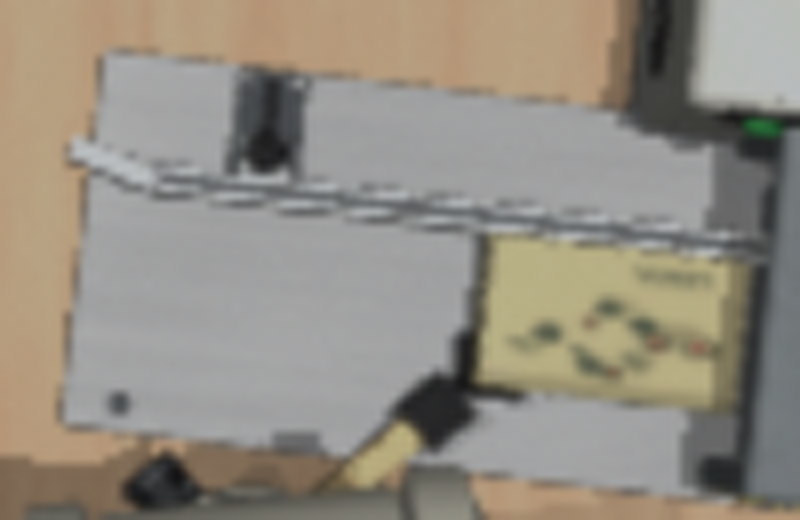

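Request:
play_rows --increments '[{"dx":0.0002,"dy":-0.003,"dz":0.0,"rx":0.01,"ry":-0.05,"rz":-0.01},{"dx":0.0002,"dy":-0.003,"dz":0.0,"rx":0.01,"ry":-0.05,"rz":-0.01},{"dx":0.0002,"dy":-0.003,"dz":0.0,"rx":0.01,"ry":-0.05,"rz":-0.01},{"dx":0.0002,"dy":-0.003,"dz":0.0,"rx":0.01,"ry":-0.05,"rz":-0.01},{"dx":0.0002,"dy":-0.003,"dz":0.0,"rx":0.01,"ry":-0.05,"rz":-0.01},{"dx":0.0002,"dy":-0.003,"dz":0.0,"rx":0.01,"ry":-0.05,"rz":-0.01}]'

```text
t: 10.85
position: [0.4182, 0.0863, 0.0539]
eef_rot: [0.42, 0.907, 0.0, 0.004]
wrist_force: [-3.5, 7.3, 2.4]
finger_gap: 0.159
```

Run:
```python
from h import *
q()
```

```text
t 10.85 tcp [0.4182 0.0863 0.0539] F [-3.48  7.34  2.41] T [1.18 0.4  0.37]
stick yaw,pitch,roll [-4.976e+01  7.000e-02 -3.000e-02] org [0.4171 0.0876 0.0287] notch [ 0.4978 -0.0078  0.0415]
push feed 7.01 press fence 4.11 notch in bander [-0.1041 -0.0856]
```

Request:
play_rows --increments '[{"dx":0.0002,"dy":-0.003,"dz":0.0,"rx":0.01,"ry":-0.05,"rz":-0.01},{"dx":0.0002,"dy":-0.003,"dz":0.0,"rx":0.01,"ry":-0.05,"rz":-0.01},{"dx":0.0002,"dy":-0.003,"dz":0.0,"rx":0.01,"ry":-0.05,"rz":-0.01},{"dx":0.0002,"dy":-0.003,"dz":0.0,"rx":0.01,"ry":-0.05,"rz":-0.01},{"dx":0.0002,"dy":-0.003,"dz":0.0,"rx":0.01,"ry":-0.05,"rz":-0.01}]'

```text
t: 11.35
position: [0.4167, 0.0716, 0.054]
eef_rot: [0.42, 0.907, 0.001, 0.004]
wrist_force: [-3.2, 8.9, 2.2]
finger_gap: 0.163
```

Run:
```python
from h import *
q()
save('top','t11.png',(260,160,360,225),8)
```

```text
t 11.35 tcp [0.4167 0.0716 0.054 ] F [-3.17  8.88  2.17] T [1.11 0.35 0.36]
stick yaw,pitch,roll [-49.73   0.12   0.05] org [0.4156 0.073  0.0288] notch [ 0.4964 -0.0224  0.0415]
push feed 8.57 press fence 3.94 notch in bander [-0.0894 -0.0857]
```

View pics/t11.png

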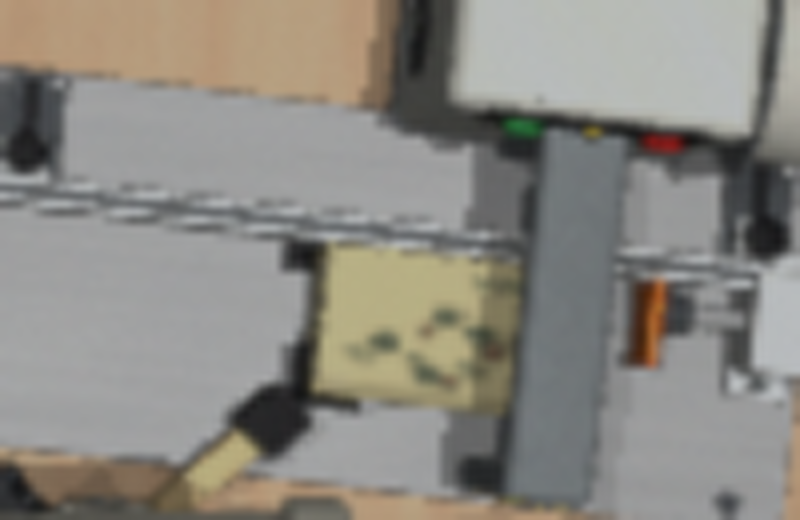

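Request:
play_rows --increments '[{"dx":0.0002,"dy":-0.003,"dz":0.0,"rx":-0.01,"ry":-0.05,"rz":-0.05},{"dx":0.0002,"dy":-0.003,"dz":0.0,"rx":-0.01,"ry":-0.05,"rz":-0.05},{"dx":0.0002,"dy":-0.003,"dz":0.0,"rx":-0.01,"ry":-0.05,"rz":-0.05},{"dx":0.0002,"dy":-0.003,"dz":0.0,"rx":-0.01,"ry":-0.05,"rz":-0.05},{"dx":0.0002,"dy":-0.003,"dz":0.0,"rx":-0.01,"ry":-0.05,"rz":-0.05},{"dx":0.0002,"dy":-0.003,"dz":0.0,"rx":-0.01,"ry":-0.05,"rz":-0.05}]'

```text
t: 12.0
position: [0.4153, 0.0536, 0.0541]
eef_rot: [0.422, 0.907, 0.001, 0.005]
wrist_force: [-1.9, 6.3, -0.4]
finger_gap: 0.162
```

Run:
```python
from h import *
q()
save('top','t12.png',(260,160,360,225),8)
```

```text
t 12.0 tcp [0.4153 0.0536 0.0541] F [-1.95  6.31 -0.44] T [0.95 0.31 0.28]
stick yaw,pitch,roll [-49.95   0.05   0.09] org [0.4143 0.0549 0.0288] notch [ 0.4947 -0.0408  0.0417]
push feed 6.12 press fence 2.49 notch in bander [-0.071  -0.0858]
```

View pics/t12.png

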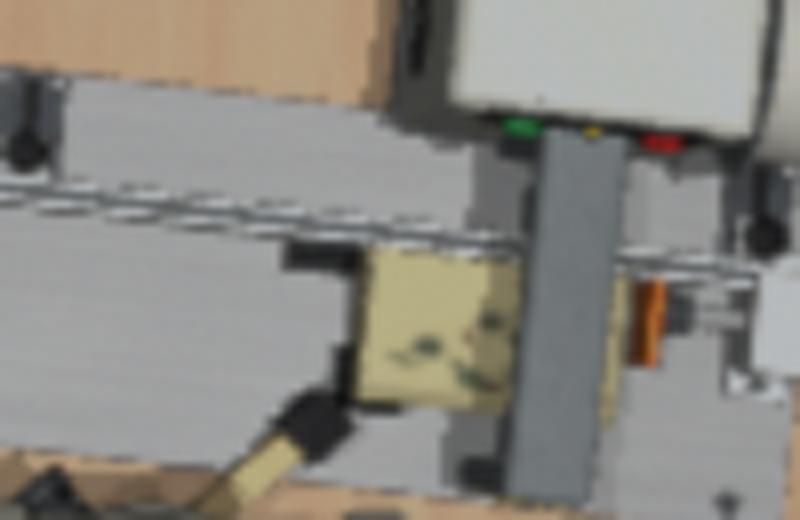

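Request:
play_rows --increments '[{"dx":0.0003,"dy":-0.002,"dz":0.0,"rx":-0.02,"ry":-0.04,"rz":-0.03},{"dx":0.0003,"dy":-0.002,"dz":0.0,"rx":-0.02,"ry":-0.04,"rz":-0.03},{"dx":0.0003,"dy":-0.002,"dz":0.0,"rx":-0.02,"ry":-0.04,"rz":-0.03},{"dx":0.0003,"dy":-0.002,"dz":0.0,"rx":-0.02,"ry":-0.04,"rz":-0.03}]'

```text
t: 12.45
position: [0.4148, 0.0456, 0.054]
eef_rot: [0.423, 0.906, 0.001, 0.005]
wrist_force: [-3.2, 7.0, 0.3]
finger_gap: 0.159
```

Run:
```python
from h import *
q()
```

```text
t 12.45 tcp [0.4148 0.0456 0.054 ] F [-3.22  6.96  0.31] T [0.97 0.27 0.27]
stick yaw,pitch,roll [-5.005e+01  1.000e-02  3.000e-02] org [0.4137 0.0469 0.0287] notch [ 0.4939 -0.0489  0.0417]
push feed 6.65 press fence 3.81 notch in bander [-0.0628 -0.0859]
```

Request:
play_rows --increments '[{"dx":0.0003,"dy":-0.0015,"dz":0.0,"rx":-0.02,"ry":-0.03,"rz":-0.03},{"dx":0.0003,"dy":-0.0015,"dz":0.0,"rx":-0.02,"ry":-0.03,"rz":-0.03},{"dx":0.0003,"dy":-0.0015,"dz":0.0,"rx":-0.02,"ry":-0.03,"rz":-0.03}]'

```text
t: 12.75
position: [0.4141, 0.0415, 0.0539]
eef_rot: [0.423, 0.906, 0.0, 0.005]
wrist_force: [-2.6, 9.2, 2.0]
finger_gap: 0.162
```

Run:
```python
from h import *
q()
save('top','t13.png',(260,160,360,225),8)
save('side','s13.png',(210,180,330,265),6)
```

```text
t 12.75 tcp [0.4141 0.0415 0.0539] F [-2.57  9.22  1.97] T [1.34 0.18 0.54]
stick yaw,pitch,roll [-5.01e+01  3.00e-02 -4.00e-02] org [0.413  0.0428 0.0287] notch [ 0.4932 -0.0531  0.0416]
push feed 8.96 press fence 3.36 notch in bander [-0.0587 -0.0863]
```

View pics/t13.png

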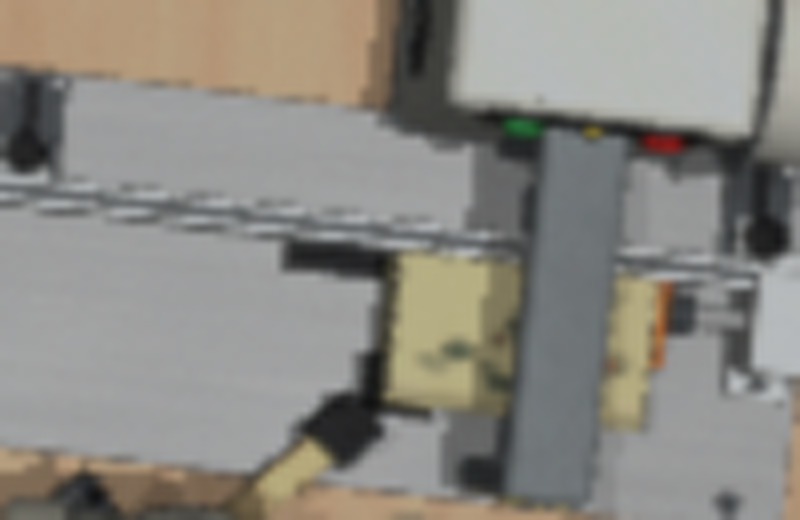

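View pics/s13.png

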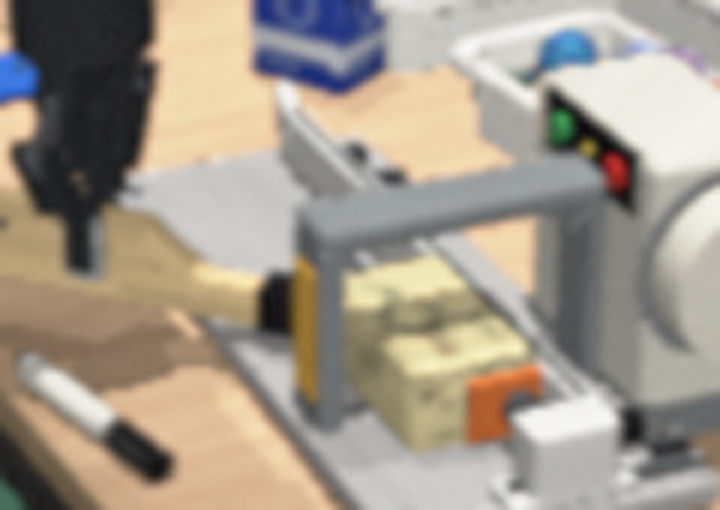

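Request:
play_rows --increments '[{"dx":0.0003,"dy":-0.0015,"dz":0.0,"rx":-0.02,"ry":-0.03,"rz":-0.03},{"dx":0.0004,"dy":-0.0015,"dz":0.0,"rx":-0.02,"ry":-0.03,"rz":-0.03}]'

```text
t: 13.05
position: [0.4139, 0.039, 0.0539]
eef_rot: [0.423, 0.906, -0.0, 0.005]
wrist_force: [-3.3, 11.9, 1.6]
finger_gap: 0.158
```

Run:
```python
from h import *
q()
save('top','t14.png',(260,160,360,225),8)
```

```text
t 13.05 tcp [0.4139 0.039  0.0539] F [-3.3  11.92  1.56] T [1.59 0.3  0.64]
stick yaw,pitch,roll [-5.013e+01  4.000e-02 -7.000e-02] org [0.4128 0.0403 0.0287] notch [ 0.493  -0.0556  0.0416]
push feed 11.58 press fence 4.33 notch in bander [-0.0561 -0.0863]
```

View pics/t14.png

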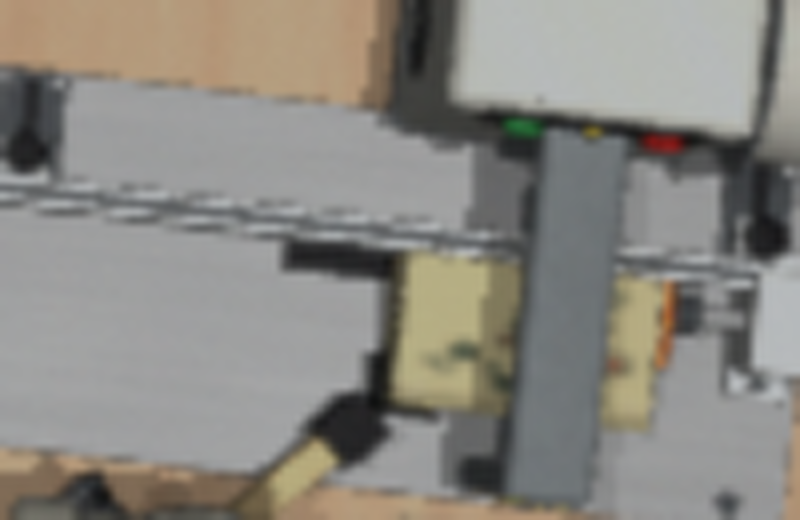

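Request:
play_rows --increments '[{"dx":0.0005,"dy":-0.0014,"dz":0.0,"rx":-0.02,"ry":-0.03,"rz":-0.03},{"dx":0.0005,"dy":-0.0014,"dz":0.0,"rx":-0.02,"ry":-0.03,"rz":-0.03}]'

```text
t: 13.3
position: [0.4136, 0.0368, 0.0539]
eef_rot: [0.423, 0.906, -0.0, 0.004]
wrist_force: [-3.8, 12.6, 2.4]
finger_gap: 0.165
```

Run:
```python
from h import *
q()
save('top','t15.png',(260,160,360,225),8)
save('side','s15.png',(210,180,330,265),6)
```

```text
t 13.3 tcp [0.4136 0.0368 0.0539] F [-3.76 12.59  2.36] T [1.69 0.33 0.7 ]
stick yaw,pitch,roll [-50.13   0.07  -0.12] org [0.4125 0.0381 0.0287] notch [ 0.4926 -0.0578  0.0415]
push feed 12.22 press fence 4.84 notch in bander [-0.0538 -0.0864]
```

View pics/t15.png

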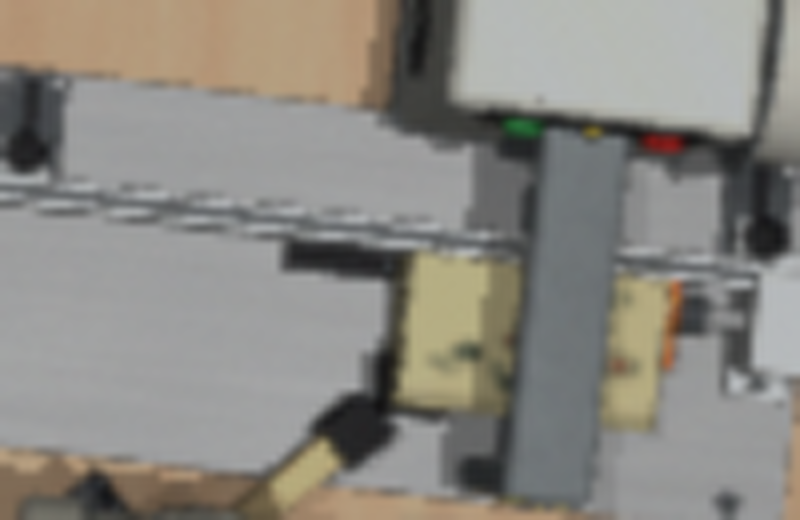

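View pics/s15.png

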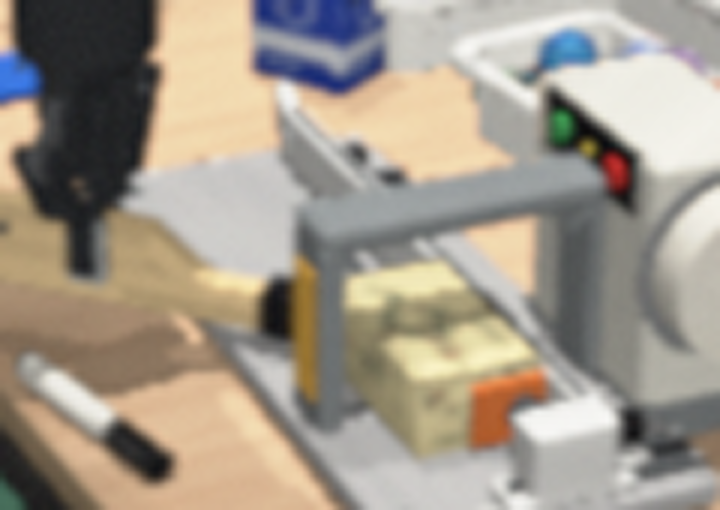

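Request:
play_rows --increments '[{"dx":0.0005,"dy":-0.0014,"dz":0.0,"rx":-0.02,"ry":-0.03,"rz":-0.02},{"dx":0.0005,"dy":-0.0014,"dz":0.0,"rx":-0.02,"ry":-0.03,"rz":-0.02}]'

```text
t: 13.6
position: [0.4133, 0.0348, 0.0539]
eef_rot: [0.423, 0.906, -0.001, 0.004]
wrist_force: [-4.0, 11.7, 3.3]
finger_gap: 0.159
```

Run:
```python
from h import *
q()
save('top','t16.png',(260,160,360,225),8)
```

```text
t 13.6 tcp [0.4133 0.0348 0.0539] F [-4.05 11.72  3.3 ] T [1.79 0.3  0.71]
stick yaw,pitch,roll [-50.11   0.11  -0.17] org [0.4121 0.0361 0.0287] notch [ 0.4923 -0.0598  0.0414]
push feed 11.33 press fence 5.06 notch in bander [-0.0518 -0.0865]
```

View pics/t16.png

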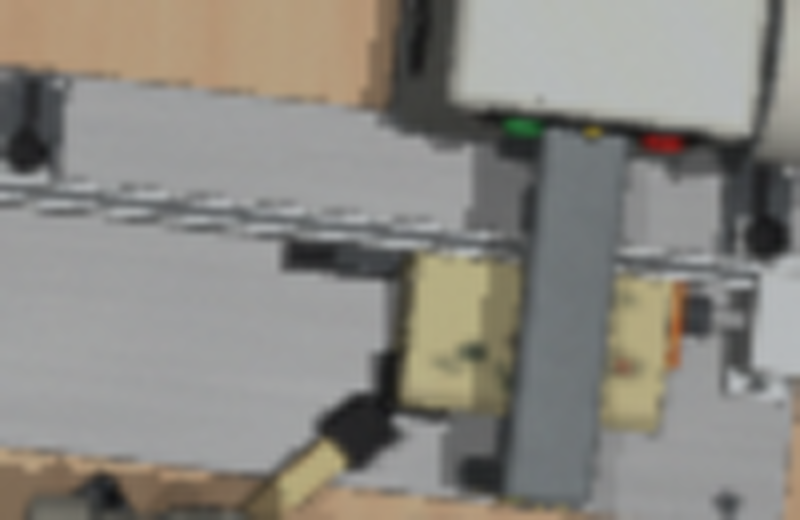

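Request:
play_rows --increments '[{"dx":0.0005,"dy":-0.0013,"dz":0.0,"rx":-0.02,"ry":-0.03,"rz":-0.02},{"dx":0.0005,"dy":-0.0013,"dz":0.0,"rx":-0.02,"ry":-0.03,"rz":-0.02}]'

```text
t: 13.85
position: [0.4131, 0.033, 0.054]
eef_rot: [0.423, 0.906, -0.001, 0.003]
wrist_force: [-4.0, 13.8, 3.6]
finger_gap: 0.161
```

Run:
```python
from h import *
q()
save('top','t17.png',(260,160,360,225),8)
```

```text
t 13.85 tcp [0.4131 0.033  0.054 ] F [-4.01 13.81  3.61] T [1.87 0.25 0.84]
stick yaw,pitch,roll [-50.08   0.14  -0.22] org [0.4119 0.0342 0.0287] notch [ 0.4921 -0.0616  0.0414]
push feed 13.41 press fence 5.2 notch in bander [-0.05   -0.0866]
```

View pics/t17.png

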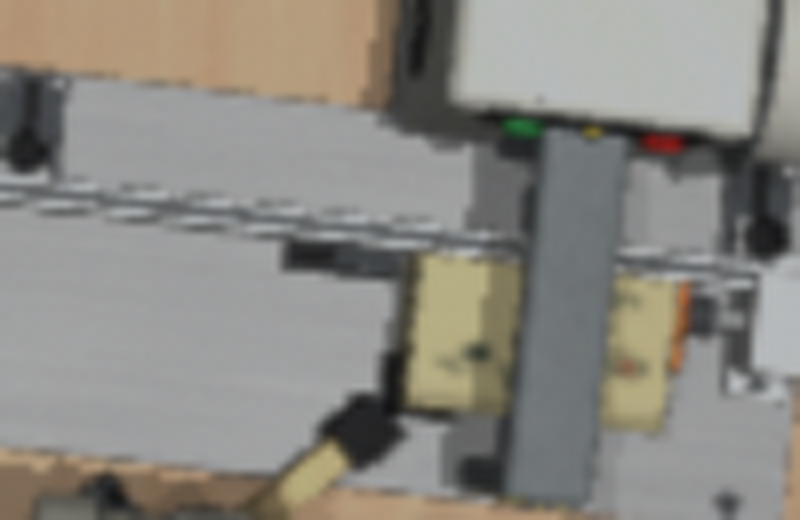

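Request:
play_rows --increments '[{"dx":0.0,"dy":0.0,"dz":0.0,"rx":0.0,"ry":0.0,"rz":0.0},{"dx":-0.0005,"dy":0.001,"dz":0.0,"rx":0.0,"ry":0.0,"rz":0.0},{"dx":-0.001,"dy":0.002,"dz":0.0,"rx":0.0,"ry":0.0,"rz":0.0},{"dx":-0.002,"dy":0.003,"dz":0.0,"rx":0.0,"ry":0.0,"rz":0.0},{"dx":-0.003,"dy":0.004,"dz":0.0,"rx":0.0,"ry":0.0,"rz":0.0}]'

```text
t: 14.4
position: [0.4073, 0.0431, 0.0542]
eef_rot: [0.423, 0.906, -0.001, 0.004]
wrist_force: [-0.3, 0.2, -2.3]
finger_gap: 0.157
```

Run:
```python
from h import *
q()
save('top','t18.png',(260,160,360,225),8)
save('side','s18.png',(210,180,330,265),6)
```

```text
t 14.4 tcp [0.4073 0.0431 0.0542] F [-0.29  0.17 -2.28] T [ 0.04  0.07 -0.03]
stick yaw,pitch,roll [-5.009e+01  5.000e-02 -1.500e-01] org [0.4061 0.0444 0.0289] notch [ 0.4864 -0.0515  0.0418]
push feed 0.15 press fence 0.3 notch in bander [-0.0596 -0.0932]
```

View pics/t18.png

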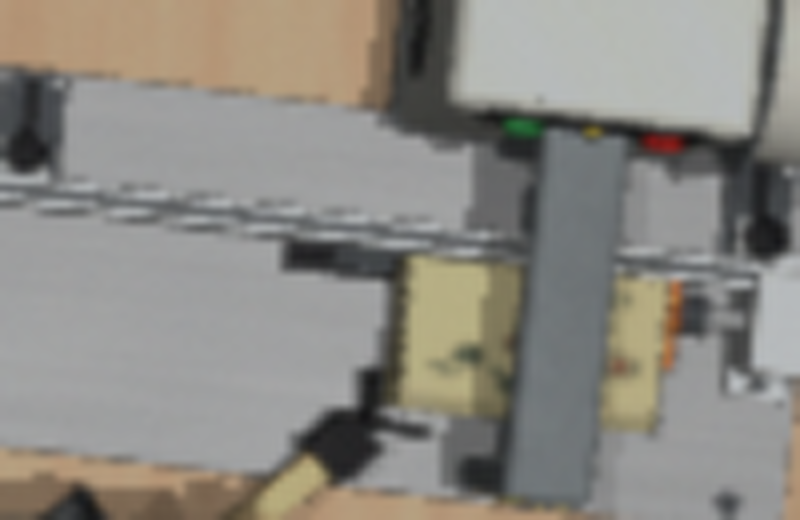

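View pics/s18.png

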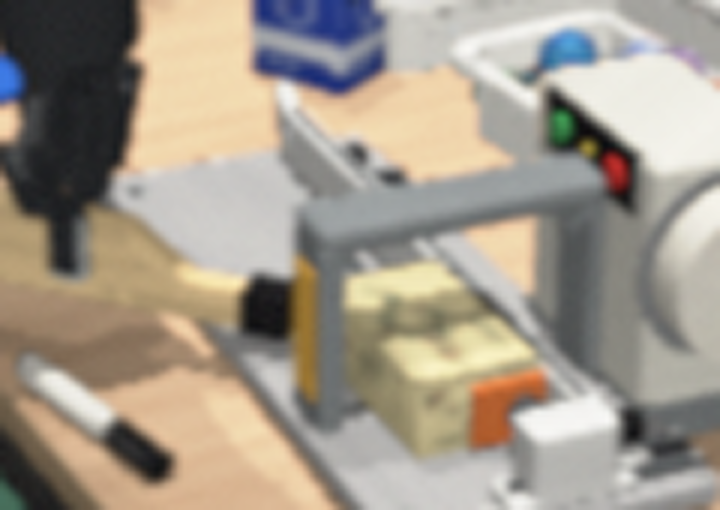

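Request:
play_rows --increments '[{"dx":-0.008,"dy":0.01,"dz":0.0,"rx":0.0,"ry":0.0,"rz":0.0},{"dx":-0.012,"dy":0.02,"dz":0.005,"rx":0.0,"ry":0.0,"rz":0.0},{"dx":-0.01,"dy":0.025,"dz":0.025,"rx":0.0,"ry":0.0,"rz":0.0},{"dx":0.0,"dy":0.03,"dz":0.035,"rx":0.0,"ry":0.0,"rz":0.0},{"dx":0.0,"dy":0.03,"dz":0.035,"rx":0.0,"ry":0.0,"rz":0.0},{"dx":0.01,"dy":0.04,"dz":0.0,"rx":0.0,"ry":0.0,"rz":7.0},{"dx":0.015,"dy":0.04,"dz":0.0,"rx":0.0,"ry":0.0,"rz":7.5},{"dx":0.02,"dy":0.035,"dz":0.0,"rx":0.0,"ry":0.0,"rz":7.5},{"dx":0.02,"dy":0.035,"dz":0.0,"rx":0.0,"ry":0.0,"rz":7.5},{"dx":0.02,"dy":0.03,"dz":0.0,"rx":0.0,"ry":0.0,"rz":7.5}]'

```text
t: 15.5
position: [0.4508, 0.3504, 0.1584]
eef_rot: [0.104, 0.995, -0.002, 0.002]
wrist_force: [0.2, -0.6, -1.9]
finger_gap: 0.162
```

Run:
```python
from h import *
q()
save('top','t19.png',(260,160,360,225),8)
plan(np.array([.490,.374,.12])+[.125,.0015,.013],0.4)
```

```text
t 15.5 tcp [0.4508 0.3504 0.1584] F [ 0.22 -0.57 -1.85] T [ 0.08  0.02 -0.  ]
stick yaw,pitch,roll [-12.01   0.24  -0.47] org [0.449  0.3506 0.1331] notch [0.5713 0.3247 0.1456]
push feed -0.54 press fence -0.27 notch in bander [-0.4417 -0.0413]
delta tcp [ 0.0375  0.0201 -0.0134] rot [ 0.25 -0.1  11.84]
```

View pics/t19.png

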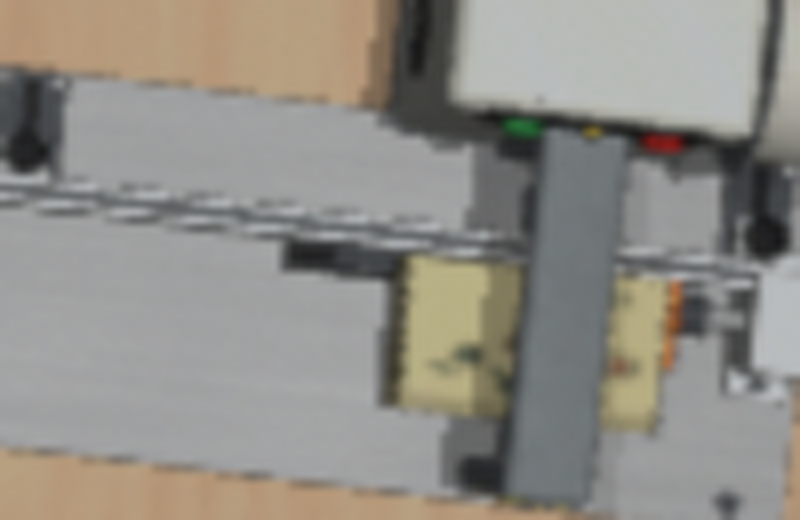

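```bash
cat >> h.py <<'E'
def back(dz=0.):
    o=get_obs(); R=Ro.from_quat(o['eef_rot'])
    print('delta',(pg+[0,0,dz]-np.array(o['position'])).round(4),'rot',(Rg*R.inv()).as_rotvec(degrees=True).round(2))
E
python3 - <<'E'
from h import *
back(.09)
E
```

```text
delta [ 0.0375  0.0208 -0.0134] rot [ 0.25 -0.1  12.14]
```

Request:
play_rows --increments '[{"dx":0.02,"dy":0.01,"dz":-0.005,"rx":0.12,"ry":-0.05,"rz":6.0},{"dx":0.017,"dy":0.01,"dz":-0.005,"rx":0.12,"ry":-0.05,"rz":6.0},{"dx":0.0,"dy":0.0,"dz":0.0,"rx":0.0,"ry":0.0,"rz":0.0},{"dx":0.0,"dy":0.0,"dz":0.0,"rx":0.0,"ry":0.0,"rz":0.0}]'

```text
t: 15.95
position: [0.4887, 0.3782, 0.1463]
eef_rot: [-0.011, 1.0, 0.002, 0.003]
wrist_force: [0.1, -0.4, -1.5]
finger_gap: 0.163
```

Run:
```python
from h import *
q();back(.05)
```

```text
t 15.95 tcp [0.4887 0.3782 0.1463] F [ 0.06 -0.43 -1.49] T [-0.01  0.01 -0.03]
stick yaw,pitch,roll [ 1.19  0.17 -0.11] org [0.4869 0.3781 0.121 ] notch [0.6119 0.3807 0.1337]
push feed -0.42 press fence -0.1 notch in bander [-0.5011 -0.0058]
delta [ 0.003  -0.0029 -0.041 ] rot [ 0.11 -0.16 -0.49]
```

Request:
play_rows --increments '[{"dx":0.003,"dy":-0.003,"dz":-0.018,"rx":0.1,"ry":-0.1,"rz":-0.5},{"dx":0.0,"dy":0.0,"dz":-0.02,"rx":0.0,"ry":0.0,"rz":0.0},{"dx":0.0,"dy":0.0,"dz":0.0,"rx":0.0,"ry":0.0,"rz":0.0}]'

```text
t: 16.25
position: [0.4888, 0.3744, 0.1077]
eef_rot: [-0.004, 1.0, 0.002, 0.003]
wrist_force: [-0.4, -0.9, -1.4]
finger_gap: 0.164
```

Run:
```python
from h import *
q();back(.0)
save('top','t20.png',(110,130,250,240),5)
```

```text
t 16.25 tcp [0.4888 0.3744 0.1077] F [-0.43 -0.87 -1.42] T [0.02 0.04 0.  ]
stick yaw,pitch,roll [ 0.38  0.13 -0.04] org [0.487  0.3744 0.0825] notch [0.6121 0.3752 0.0952]
push feed -0.9 press fence 0.35 notch in bander [-0.4956 -0.0052]
delta [ 0.0029  0.0009 -0.0525] rot [ 0.05 -0.12  0.32]
```

View pics/t20.png

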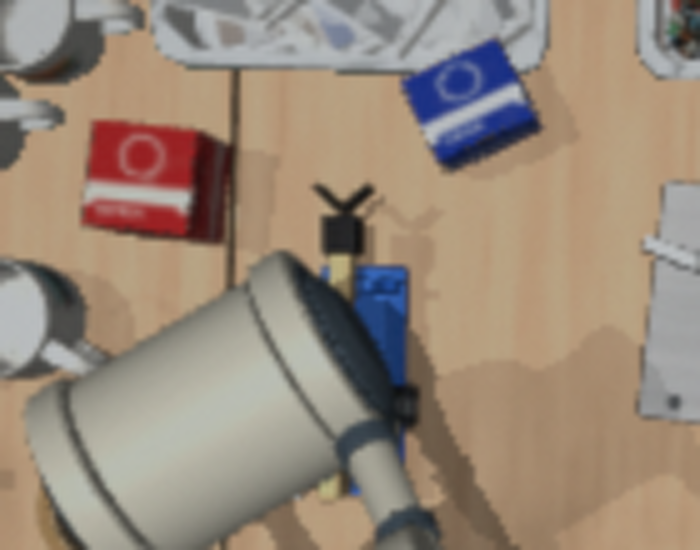

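Request:
play_rows --increments '[{"dx":0.003,"dy":0.001,"dz":-0.015,"rx":0.0,"ry":-0.1,"rz":0.2},{"dx":0.0,"dy":0.0,"dz":-0.015,"rx":0.0,"ry":0.0,"rz":0.0},{"dx":0.0,"dy":0.0,"dz":-0.01,"rx":0.0,"ry":0.0,"rz":0.0},{"dx":0.0,"dy":0.0,"dz":0.0,"rx":0.0,"ry":0.0,"rz":0.0}]'

```text
t: 16.7
position: [0.4929, 0.3764, 0.0693]
eef_rot: [-0.005, 1.0, 0.003, 0.006]
wrist_force: [-0.6, -1.1, -1.5]
finger_gap: 0.16
```

Run:
```python
from h import *
q();back(.0)
```

```text
t 16.7 tcp [0.4929 0.3764 0.0693] F [-0.57 -1.09 -1.54] T [ 0.03  0.1  -0.01]
stick yaw,pitch,roll [ 0.53 -0.24  0.1 ] org [0.4913 0.3764 0.044 ] notch [0.6162 0.3775 0.0575]
push feed -1.14 press fence 0.47 notch in bander [-0.4983 -0.0012]
delta [-0.0012 -0.0011 -0.014 ] rot [-0.1   0.23  0.17]
```

Request:
play_rows --increments '[{"dx":-0.001,"dy":-0.001,"dz":-0.007,"rx":-0.1,"ry":0.2,"rz":0.0},{"dx":0.0,"dy":0.0,"dz":-0.005,"rx":0.0,"ry":0.0,"rz":0.0},{"dx":0.0,"dy":0.0,"dz":-0.001,"rx":0.0,"ry":0.0,"rz":0.0},{"dx":0.0,"dy":0.0,"dz":0.0,"rx":0.0,"ry":0.0,"rz":0.0}]'

```text
t: 17.1
position: [0.4923, 0.3756, 0.0561]
eef_rot: [-0.005, 1.0, 0.003, 0.005]
wrist_force: [-0.2, 0.4, -1.4]
finger_gap: 0.162
```

Run:
```python
from h import *
q();back(.0)
```

```text
t 17.1 tcp [0.4923 0.3756 0.0561] F [-0.22  0.42 -1.4 ] T [0.   0.12 0.02]
stick yaw,pitch,roll [ 0.51 -0.08  0.03] org [0.4906 0.3756 0.0309] notch [0.6156 0.3767 0.0441]
push feed 0.4 press fence 0.25 notch in bander [-0.4974 -0.0018]
delta [-0.0006 -0.0003 -0.0009] rot [-0.03  0.08  0.19]
```

Request:
play_rows --increments '[{"dx":0.0,"dy":0.0,"dz":-0.0012,"rx":0.0,"ry":0.0,"rz":0.0},{"dx":0.0,"dy":0.0,"dz":0.0,"rx":0.0,"ry":0.0,"rz":0.0}]'

```text
t: 17.3
position: [0.4925, 0.3757, 0.0553]
eef_rot: [-0.005, 1.0, 0.003, 0.005]
wrist_force: [-0.1, -0.5, -1.3]
finger_gap: 0.164
```

Request:
play_rows --increments '[{"dx":0.0,"dy":0.0,"dz":0.0,"rx":0.0,"ry":0.0,"rz":0.0},{"dx":0.0,"dy":0.0,"dz":0.0,"rx":0.0,"ry":0.0,"rz":0.0},{"dx":0.0,"dy":0.0,"dz":0.0,"rx":0.0,"ry":0.0,"rz":0.0},{"dx":0.0,"dy":0.0,"dz":0.0,"rx":0.0,"ry":0.0,"rz":0.0},{"dx":0.0,"dy":0.0,"dz":0.0,"rx":0.0,"ry":0.0,"rz":0.0},{"dx":0.0,"dy":0.0,"dz":0.0,"rx":0.0,"ry":0.0,"rz":0.0}]' --jaw 0.055

```text
t: 17.9
position: [0.4932, 0.3762, 0.0563]
eef_rot: [-0.005, 1.0, 0.003, 0.006]
wrist_force: [-0.2, -0.1, 0.1]
finger_gap: 0.642
```

Released; retreat straight up, then away.

Request:
play_rows --increments '[{"dx":0.0,"dy":0.0,"dz":0.015,"rx":0.0,"ry":0.0,"rz":0.0},{"dx":0.0,"dy":0.0,"dz":0.03,"rx":0.0,"ry":0.0,"rz":0.0},{"dx":0.0,"dy":0.0,"dz":0.045,"rx":0.0,"ry":0.0,"rz":0.0},{"dx":0.0,"dy":0.0,"dz":0.045,"rx":0.0,"ry":0.0,"rz":0.0},{"dx":-0.03,"dy":0.01,"dz":0.03,"rx":0.0,"ry":0.0,"rz":0.0},{"dx":-0.04,"dy":0.02,"dz":0.0,"rx":0.0,"ry":0.0,"rz":0.0},{"dx":-0.04,"dy":0.02,"dz":0.0,"rx":0.0,"ry":0.0,"rz":0.0},{"dx":-0.04,"dy":0.02,"dz":0.0,"rx":0.0,"ry":0.0,"rz":0.0},{"dx":-0.02,"dy":0.02,"dz":0.0,"rx":0.0,"ry":0.0,"rz":0.0},{"dx":0.0,"dy":0.0,"dz":0.0,"rx":0.0,"ry":0.0,"rz":0.0}]'

```text
t: 18.9
position: [0.3169, 0.4674, 0.2392]
eef_rot: [-0.003, 1.0, 0.007, 0.009]
wrist_force: [0.2, 0.3, 0.2]
finger_gap: 0.642
```

Run:
```python
from h import *
o=get_obs();print(o['t'],o['position'],o['wrist_force'])
save('top','t21.png',(110,130,250,240),5)
im=cv2.imread('pics/raw_t21.png'); cv2.imwrite('pics/t21b.png',cv2.resize(im[160:225,260:360],None,fx=8,fy=8,interpolation=cv2.INTER_CUBIC))
save('side','s21.png',(170,150,330,265),4.8)
def px(L,s,o): return (np.array(L,float)+.5)/s-.5+np.array(o)
```

```text
18.9 [0.3168568  0.4673883  0.23918547] [0.16438243 0.30652093 0.17081215]
```

View pics/t21.png

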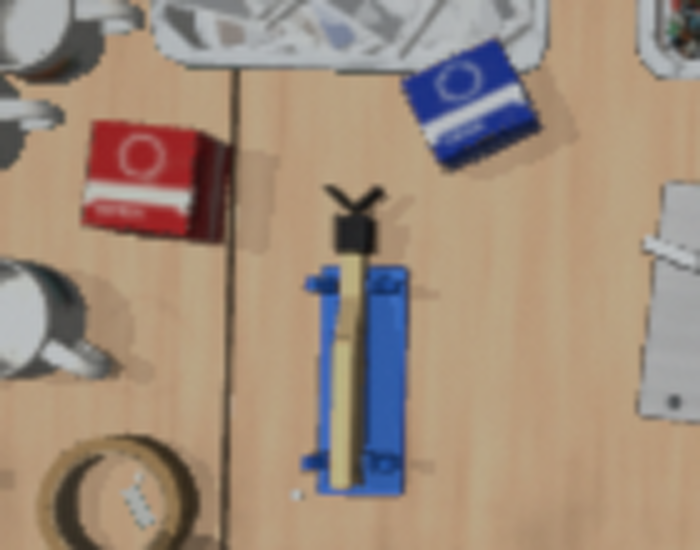

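View pics/t21b.png

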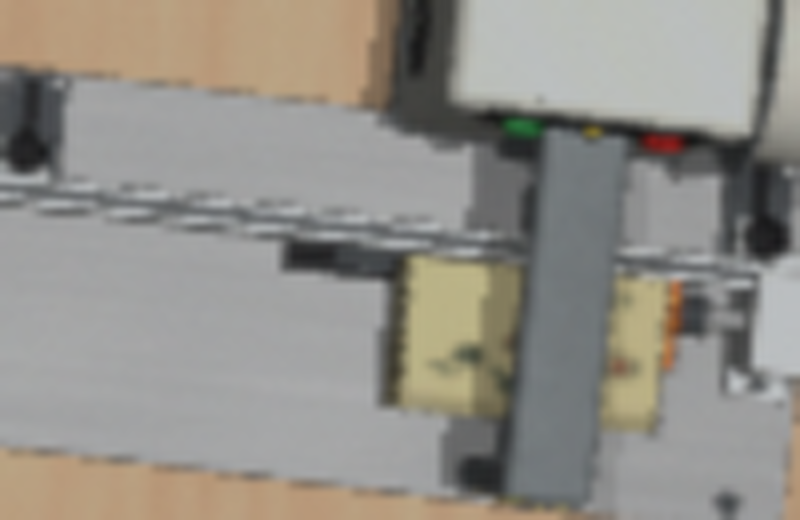

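View pics/s21.png

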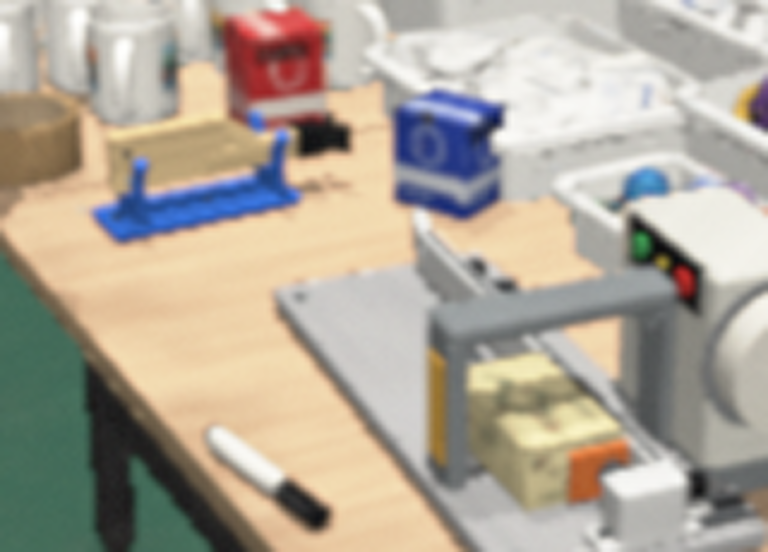

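Run:
```python
from h import *
def px(L,s,o): return (np.array(L,float)+.5)/s-.5+np.array(o)
ang=lambda a,b:np.degrees(np.arctan2(*(b-a)[[1,0]]))
P=ray('top',px([(397,406),(655,431),(405,255),(672,280)],8,(260,160)),.064);print(P.round(4),ang(P[0],P[1]),ang(P[2],P[3]))
P[:,1]+=.0035;print([fr(p,yaw=-95.4).round(4) for p in P],P.mean(0))
r=ray('top',px([(45,208),(480,252)],8,(260,160)),.057);print(ang(*r))
# colour-segment rectangle of carton in raw image
im=cv2.imread('pics/raw_t21.png'); big=cv2.resize(im[160:225,260:360],None,fx=8,fy=8,interpolation=cv2.INTER_CUBIC)
h=cv2.cvtColor(big,cv2.COLOR_BGR2HSV); m=((h[...,0]>20)&(h[...,0]<32)&(h[...,1]>50)&(h[...,2]>90)).astype(np.uint8)
m[:, :380]=0; m[:240]=0; m[440:]=0; m[:,690:]=0
for x0,x1 in((410,500),(610,650)):
    xs=np.arange(x0,x1,4); b=[np.where(m[:,x])[0].max() for x in xs]; t=[np.where(m[:,x])[0].min() for x in xs]; print(x0,np.polyfit(xs,b,1),np.polyfit(xs,t,1))
a=[(x,np.where(m[:,x])[0].max()) for x in list(range(410,500,4))+list(range(610,650,4))]
s=np.polyfit(*np.array(a,float).T,1); Q=ray('top',px([(410,np.polyval(s,410)),(650,np.polyval(s,650))],8,(260,160)),.064); print('outer yaw',ang(*Q))
```

```text
[[ 0.4926 -0.0606  0.064 ]
 [ 0.4844 -0.169   0.064 ]
 [ 0.556  -0.0629  0.064 ]
 [ 0.5478 -0.1753  0.064 ]] -94.36080928525706 -94.15941017927292
[array([-0.0539, -0.0868]), array([ 0.0548, -0.0848]), array([-0.0576, -0.0236]), array([ 0.055 , -0.0211])] [ 0.52019346 -0.11346893  0.064     ]
-94.5848417271522
410 [1.30434783e-01 3.51652174e+02] [1.01037549e-01 2.14172431e+02]
610 [6.81818182e-02 3.85281818e+02] [ -0.84393939 816.29393939]
outer yaw -94.59714890231464
```

Run:
```python
from h import *
print(job_done())
```

```text
the job is handed in; nothing more can be done
None
```

The carton is in the banding machine, the stick is back in its cradle, and the job was handed in at about 19 s; no verdict was reported.

- **Push:** I took the stick from its cradle, seated its V on the carton's outer rear corner and slid the carton along the fence and through the arch. Pressing on the fence read mostly 2.5 to 6 N. There was one brief reading of 12.6 N when I first felt for the fence, which is above the 3–8 N range but under the 18 N limit. The feed push stayed around 15 N or less, well under 40 N.
- **Carton, from the last top and side pictures:** The dog is up behind the carton's rear end, and the orange plate is pushed in by about 5–6 mm. The carton lies along the fence to within about 0.5° (0.01 rad), and its middle is roughly 54 mm from the fence's nominal line.
- **Stick:** It lies in the cradle's slots within a couple of millimetres of where it was, with its nose the same way.
- **Other goods and robot:** The red and blue gift cartons look unmoved. The gripper is clear and the wrist force reads about 0.
- **Where checks disagreed:** The top camera reads y about 3.5 mm lower than the arm and the wrist camera do. The start and end pictures put the rail at -94.6° to -94.9°, while the bed edge and the path felt along the rail gave about -95.5°. Both differences are inside the tolerances. I judged the dog and the plate depth by eye, because the state gives no reading of those joints.

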